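# Lid the turned pots

## Task

Pick out the four turned lids with knobs on the bench and put each one on the open wooden pot of its own diameter, so that every lid sits flat on the rim with its spigot inside the mouth. Leave the pots standing where they are, and do not disturb the plain disc blank or the square block.

Things in the scene. Friction and masses are not known exactly. Their poses are not given: they have to be found in the camera images.
- lid_smallest_center (a point): Smallest lid, turned pale wood, lying knob up. From below: spigot 22 mm across, 6 mm high; disc 50 mm across, 8 mm thick; upright cylindrical knob 20 mm across, 32 mm high, with a dark line round it. The point is on the axis half-way up: 23 mm above the spigot's underside, 17 above the disc's underside, 9 above the disc's top, 23 below the knob's top. z: axis, up. About 36 g.
- lid_second_center (a point): Second smallest lid, turned pale wood, lying knob up. From below: spigot 42 mm across, 6 mm high; disc 70 mm across, 8 mm thick; upright cylindrical knob 20 mm across, 32 mm high, with a dark line round it. The point is on the axis half-way up: 23 mm above the spigot's underside, 17 above the disc's underside, 9 above the disc's top, 23 below the knob's top. z: axis, up. About 47 g.
- lid_third_center (a point): Second largest lid, turned pale wood, lying knob up. From below: spigot 62 mm across, 6 mm high; disc 90 mm across, 8 mm thick; upright cylindrical knob 20 mm across, 32 mm high, with a dark line round it. The point is on the axis half-way up: 23 mm above the spigot's underside, 17 above the disc's underside, 9 above the disc's top, 23 below the knob's top. z: axis, up. About 61 g.
- lid_largest_center (a point): Largest lid, turned pale wood, lying knob up. From below: spigot 82 mm across, 6 mm high; disc 110 mm across, 8 mm thick; upright cylindrical knob 20 mm across, 32 mm high, with a dark line round it. The point is on the axis half-way up: 23 mm above the spigot's underside, 17 above the disc's underside, 9 above the disc's top, 23 below the knob's top. z: axis, up. About 79 g.
- pot_smallest_mouth (a point): The smallest open pot, a loose hollow cylinder of turned pale wood standing on the bench, 50 mm across outside, 38 mm across inside, 56 mm high, floor 6 mm thick. The point is the centre of its mouth, level with the rim; z up. It takes the lid with the 50 mm disc: spigot 8 mm play all round in the mouth, disc resting on the rim.
- pot_second_mouth (a point): The second smallest open pot, a loose hollow cylinder of turned pale wood standing on the bench, 70 mm across outside, 58 mm across inside, 52 mm high, floor 6 mm thick. The point is the centre of its mouth, level with the rim; z up. It takes the lid with the 70 mm disc: spigot 8 mm play all round in the mouth, disc resting on the rim.
- pot_third_mouth (a point): The second largest open pot, a loose hollow cylinder of turned pale wood standing on the bench, 90 mm across outside, 78 mm across inside, 48 mm high, floor 6 mm thick. The point is the centre of its mouth, level with the rim; z up. It takes the lid with the 90 mm disc: spigot 8 mm play all round in the mouth, disc resting on the rim.
- pot_largest_mouth (a point): The largest open pot, a loose hollow cylinder of turned pale wood standing on the bench, 110 mm across outside, 98 mm across inside, 44 mm high, floor 6 mm thick. The point is the centre of its mouth, level with the rim; z up. It takes the lid with the 110 mm disc: spigot 8 mm play all round in the mouth, disc resting on the rim.
- disc_blank: A plain pale wooden disc without a knob, 80 mm across and 24 mm high: unturned stock, not a lid. Origin at the centre of its underside, z up. Leave it alone.
- square_blank: A pale square wooden block, 75 x 75 mm and 45 mm high: unturned stock. Origin at the centre of its underside, z up. Leave it alone.
Things that resemble listed ones, but are neither listed nor needed, are in the scene too. Leave any turquoise look-alike of the part that bears lid_second_center alone. What is shaped like the part that bears lid_third_center but purple is not meant.

How it is judged (in metres and radians):
At the end, for the whole second after the job is handed in: Each of the four lids lies on the pot of its own diameter, lid and mouth centred to within 10 mm, the disc resting on the rim (height right within 4 mm), the lid level within 0.08 rad, the pot standing upright on the bench (within 0.06 rad), all at rest (horizontal distance between lid_smallest_center and pot_smallest_mouth below 0.01 m and z of lid_smallest_center in the frame of pot_smallest_mouth between 0.013 and 0.021 m and angle between each of lid_smallest_center, lid_second_center, lid_third_center, lid_largest_center's own z axis and vertical below 0.08 rad and angle between each of pot_smallest_mouth, pot_second_mouth, pot_third_mouth, pot_largest_mouth's own z axis and vertical below 0.06 rad and height (world z) of pot_smallest_mouth below 0.06 m and linear speed of each of lid_smallest, pot_smallest, lid_second, pot_second, lid_third, pot_third, lid_largest, pot_largest below 0.02 m/s and horizontal distance between lid_second_center and pot_second_mouth below 0.01 m and z of lid_second_center in the frame of pot_second_mouth between 0.013 and 0.021 m and height (world z) of pot_second_mouth below 0.056 m and horizontal distance between lid_third_center and pot_third_mouth below 0.01 m and z of lid_third_center in the frame of pot_third_mouth between 0.013 and 0.021 m and height (world z) of pot_third_mouth below 0.052 m and horizontal distance between lid_largest_center and pot_largest_mouth below 0.01 m and z of lid_largest_center in the frame of pot_largest_mouth between 0.013 and 0.021 m and height (world z) of pot_largest_mouth below 0.048 m); the robot touches nothing.
It fails at once if the smallest pot is shifted by more than 30 mm or tipped over (distance of pot_smallest_mouth from where it was at the start of the episode above 0.03 m or angle between pot_smallest_mouth's own z axis and vertical above 0.5 rad).
It fails at once if the second smallest pot is shifted by more than 30 mm or tipped over (distance of pot_second_mouth from where it was at the start of the episode above 0.03 m or angle between pot_second_mouth's own z axis and vertical above 0.5 rad).
It fails at once if the second largest pot is shifted by more than 30 mm or tipped over (distance of pot_third_mouth from where it was at the start of the episode above 0.03 m or angle between pot_third_mouth's own z axis and vertical above 0.5 rad).
It fails at once if the largest pot is shifted by more than 30 mm or tipped over (distance of pot_largest_mouth from where it was at the start of the episode above 0.03 m or angle between pot_largest_mouth's own z axis and vertical above 0.5 rad).
It fails at once if the disc blank or the square block is moved by more than 30 mm (distance of any of disc_blank, square_blank from where it was at the start of the episode above 0.03 m).
It also fails if it takes over 107 s, if anything falls off the work surface, if the arm or the gripper's body presses on something with over 40 N, if the wrist force passes 120 N, or if a joint passes its speed limit or range.

## Robot

A 6-joint arm with a two-finger parallel gripper is mounted at the origin on the work surface. World frame = base frame: x ahead of the robot, y to its left, z up, the work surface at z = 0. Lengths are in m, angles in degrees, forces in N, time in s.
With the tool pointing down it reaches from about 0.35 to 0.875 m from the base axis. Payload 4.2 kg.
Tool frame: the origin (TCP) lies midway between the tips of the shut fingers; the grasp point (between the pads) lies r.grasp_offset behind it (r.grasp_offset is the distance from the TCP to the grasp point, in m); z points along the fingers, y is the direction in which the jaws open and shut (so a half turn about z gives the same grasp; the last joint's range is limited). The gripper opens to 87 mm and grips with 3 to 60 N. Pads are 19 mm wide; open, the fingers measure 117 mm over their backs; the gripper's body (75 mm by 190 mm) begins 51 mm behind the grasp point.
Start: joints at [-49.985, 22.042, 0.453, 0, -68.411, -14.817], TCP at [0.266, -0.565, 0.223] pointing down, gripper open.
Joint ranges: [-179.83, 179.83], [-69.29, 118.12], [-61.27, 80.66], [-181.25, 117.63], [-171.15, -9.14], [-177.46, 177.46]. Speed limits (degrees/s): [159.86, 159.86, 180, 180, 180, 180].

## Interface

Orientations are given as a 3x3 rotation matrix whose columns are the frame's x, y, z axes.
In Python, from station import sense, optics, r gives the robot as it stands. The module is installed in compiled form; this text tells all that it offers.
- The arm moves only by the tool servo_tool, never from a script. Its argument "deltas" is a list of rows, each an object with "slide": the shift along the tool's x, y, z in units of 25 mm (1.0 is 25 mm), a list of three; "spin": the turn about the tool's z in units of 8 degrees (1.0 is 8 degrees). A call has 1 to 10 rows; each row shifts and turns the pose as measured when the row begins, along the tool's axes as they then stand; what a row does not reach is not made up. A row lasts 1/10 s, in which the tool goes at most 50 mm and 8.59 degrees, less where a joint would pass 70% of its speed; a pose out of reach is approached as far as the arm can. A call is refused whole if a number of a shift passes 1 or a number of a turn 1, either way. A call with a gripper value outside its range is refused whole. "gripper" is the closure in counts, from 0 (fully open) to 255 (shut), set as the call begins (left out, the last holds). The fingers move at their own pace and stop on an object; the grip force is fixed at half the most. Time passes only in rows, so rows that do not move let the fingers close. It gives the time, the measured TCP pose, the force and the opening at its end, in the units of the state.
- sense(): the state, without advancing time (a new reading comes with each control period).
- optics.capture(name): name is "scene" or "side" or "wrist"; returns a dict with "frame" (400x640x3 uint8, red, green, blue), "camera_matrix" (3x3 intrinsics, pixels), "k1" (the pictures are not rectified: a ray, as slopes to the right and down, at radius r is drawn at 1 + k1 r^2 times it, then the intrinsics apply), "eye" and "rotation" of the camera in the world. Camera axes: x right, y down, z forward; pixel columns grow to the right and rows downward; lengths in m; the calibration is good to about 2 mm. A picture is of the moment at which its call begins. There is no depth.
- r.finish_job(): hands the job in, once; it reports no verdict.
The state is a dict: "time_s": time; "joints": joint angles; "joint_velocities": joint speeds; "effort": joint torques, N m; "tcp_pos": TCP position; "ee_rot": TCP orientation; "wrist_force": force on the tool from outside, world axes, zero at the start; "moment": the same for the moment, N m; "gripper_width": opening from 0.0 (shut) to 1.0 (fully open).
Only numpy, scipy, OpenCV 4.12 (cv2) and the standard library are available. Lean on these libraries where they do the work, as an engineer would, in place of code of your own. Each camera call takes 0.05 s, during which the arm holds its last target.

## Working session

There is one attempt and no reset: what is moved stays moved. The work goes in short steps, Python scripts to look and compute and a tool call to move; the robot and the scene stay as the last step left them, time stands still between calls to the robot, and variables do not carry over. Pictures are saved under pics/ and viewed, and the job is handed in when it is done.

Besides the shell and the picture viewer there is one more tool, called after "Emit:" as name(argument=value, ...) on one line, values as JSON. servo_tool: Moves the arm, as the interface text tells. Its arguments: {"type":"object","properties":{"deltas":{"type":"array"},"gripper":{"type":"number"}},"required":["deltas"]}

```bash
mkdir -p pics; python3 - <<'E'
from station import sense, optics, r
import cv2
s=sense(); print(s['time_s'],s['tcp_pos'],s['ee_rot'],s['gripper_width'],r.grasp_offset)
for n in ("scene","side","wrist"):
    c=optics.capture(n); cv2.imwrite(f"pics/{n}0.png",c['frame'][:,:,::-1]); print(n,c['camera_matrix'],c['k1'],c['eye'],c['rotation'])
E
```

```text
0.0 [ 0.26586305 -0.56495598  0.22143275] [[-9.04933655e-01 -4.25551413e-01 -1.03702629e-03]
 [-4.25552668e-01  9.04931448e-01  2.00016130e-03]
 [ 8.72662339e-05  2.25132258e-03 -9.99997462e-01]] 0.9975198793040735 0.0187
scene [[446.05529958   0.         319.3323077 ]
 [  0.         446.05529958 195.83127592]
 [  0.           0.           1.        ]] -0.005024005895926751 [1.29061969 0.48274798 0.91337891] [[-0.49206178  0.61317558 -0.61797323]
 [ 0.87042077  0.33381825 -0.36184674]
 [-0.01558485 -0.71594768 -0.69797996]]
side [[382.29176398   0.         315.60609512]
 [  0.         382.29176398 200.91339861]
 [  0.           0.           1.        ]] 0.00708263839156186 [0.07132195 0.87490856 0.80557848] [[-0.84247318 -0.33678927  0.42049011]
 [-0.53861016  0.50952024 -0.67103519]
 [ 0.01174923 -0.79180939 -0.61065526]]
wrist [[292.47431864   0.         321.19695212]
 [  0.         292.47431864 202.46368888]
 [  0.           0.           1.        ]] 0.009238938675056908 [ 0.19694549 -0.59927022  0.38333781] [[-0.42588786  0.86903641  0.25178414]
 [ 0.90477158  0.40819754  0.1215037 ]
 [ 0.00281347  0.27955409 -0.96012582]]
```

View pics/scene0.png

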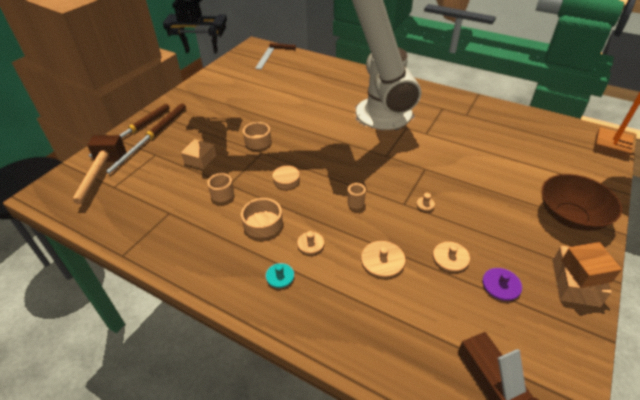

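View pics/side0.png

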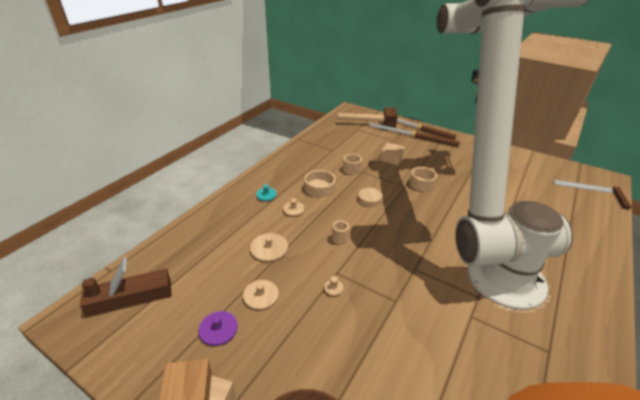

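View pics/wrist0.png

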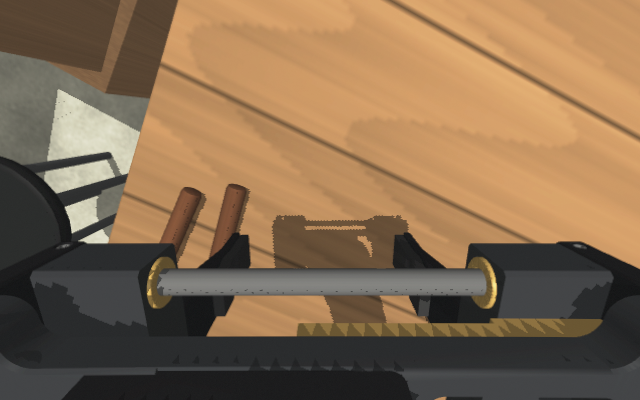

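The scene view shows the pots at about (257,134), (220,187), (262,217) and (357,196). The pale lids are at (311,242), (384,258), (452,256) and (426,203). Next I'll zoom in and try a colour mask.

```bash
cat > h.py <<'E'
import numpy as np, cv2
from station import sense, optics, r
def ray(c,uv):
    uv=np.asarray(uv,float).reshape(-1,1,2)
    K=c['camera_matrix']; R=np.array(c['rotation'])
    d=((uv[:,0]-[K[0,2],K[1,2]])/[K[0,0],K[1,1]])
    s=d.copy()
    for _ in range(10): s=d/(1+c['k1']*(s**2).sum(1,keepdims=True))
    return np.c_[s,np.ones(len(s))]@R.T
def plane(c,uv,z):
    d=ray(c,uv); e=np.array(c['eye']); t=(z-e[2])/d[:,2]
    return (e+d*t[:,None])[:,:2]
def proj(c,P):
    R=np.array(c['rotation']);K=c['camera_matrix']
    q=(np.atleast_2d(P)-c['eye'])@R; s=q[:,:2]/q[:,2:]
    s=s*(1+c['k1']*(s**2).sum(1,keepdims=True))
    return s*[K[0,0],K[1,1]]+[K[0,2],K[1,2]]
E
python3 - <<'E'
from h import *
c=optics.capture("scene");f=c['frame'];d=optics.capture("side");g=d['frame']
np.savez('cap0.npz',s=f,d=g)
cv2.imwrite('pics/sc_z.png',cv2.resize(f[115:295,170:530],None,fx=2.2,fy=2.2,interpolation=cv2.INTER_CUBIC)[:,:,::-1])
cv2.imwrite('pics/sd_z.png',cv2.resize(g[140:320,230:450],None,fx=3.3,fy=3.3,interpolation=cv2.INTER_CUBIC)[:,:,::-1])
for n,cc,pts in (("scene",c,[(257,130),(220,182),(262,212),(357,190),(311,242),(384,258),(452,256),(426,203)]),("side",d,[(424,175),(353,160),(320,180),(341,228),(294,207),(269,247),(261,295),(334,287)])):
    img=cc['frame']
    hsv=cv2.cvtColor(img,cv2.COLOR_RGB2HSV)
    print(n)
    for p in pts: print(p,plane(cc,[p],0.05 if pts.index(p)<4 else 0.014).round(3))
hsv=cv2.cvtColor(f,cv2.COLOR_RGB2HSV)
for p in [(395,265),(375,250),(455,265),(300,245),(340,265),(420,270),(360,230)]: print(p,f[p[1],p[0]],hsv[p[1],p[0]])
E
```

```text
scene
(257, 130) [[ 0.355 -0.297]]
(220, 182) [[ 0.613 -0.244]]
(262, 212) [[ 0.654 -0.069]]
(357, 190) [[0.455 0.116]]
(311, 242) [[0.655 0.082]]
(384, 258) [[0.612 0.27 ]]
(452, 256) [[0.524 0.418]]
(426, 203) [[0.375 0.296]]
side
(424, 175) [[ 0.35  -0.296]]
(353, 160) [[ 0.61  -0.246]]
(320, 180) [[ 0.643 -0.064]]
(341, 228) [[0.458 0.114]]
(294, 207) [[0.658 0.072]]
(269, 247) [[0.611 0.266]]
(261, 295) [[0.52  0.415]]
(334, 287) [[0.377 0.29 ]]
(395, 265) [249 207 124] [ 20 128 249]
(375, 250) [239 183 110] [ 17 138 239]
(455, 265) [245 196 120] [ 18 130 245]
(300, 245) [244 193 117] [ 18 133 244]
(340, 265) [171 116  62] [ 15 163 171]
(420, 270) [167 113  59] [ 15 165 167]
(360, 230) [164 110  58] [ 15 165 164]
```

View pics/sc_z.png

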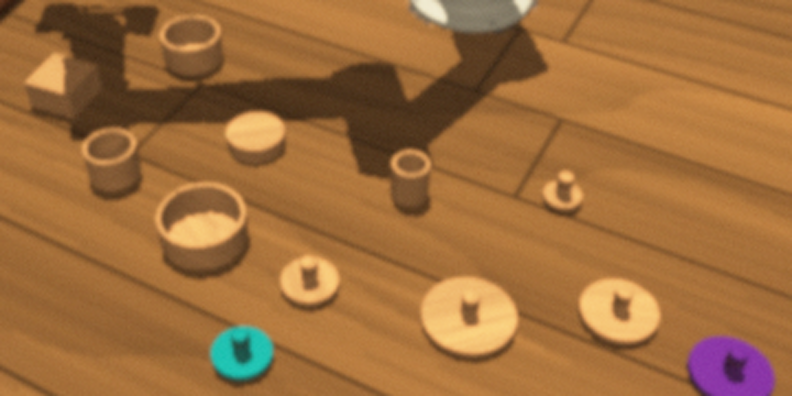

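View pics/sd_z.png

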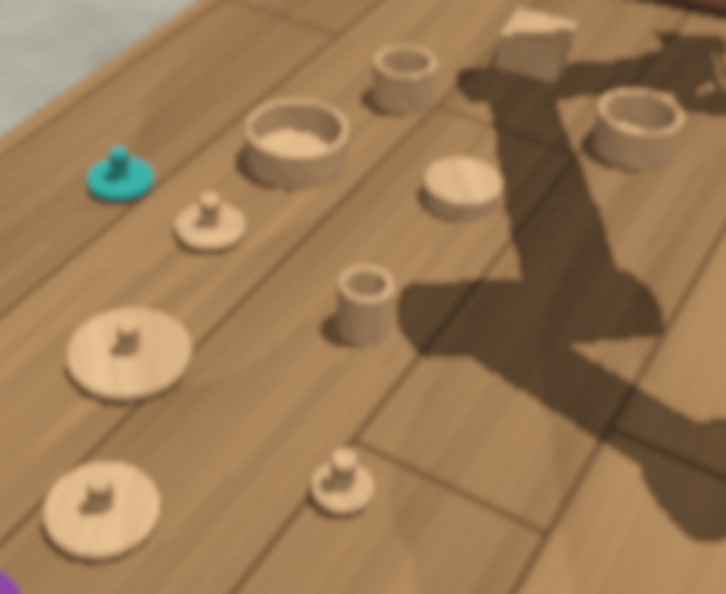

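```bash
cat > seg.py <<'E'
from h import *
from scipy.optimize import least_squares
def fitc(P,R=None):
    f=lambda q: np.hypot(P[:,0]-q[0],P[:,1]-q[1])-(q[2] if R is None else R)
    m=P.mean(0); x0=[*m,0.04] if R is None else m
    s=least_squares(f,x0,loss='soft_l1',f_scale=0.0015)
    return s.x, np.abs(s.fun).max()
E
python3 - <<'E'
from seg import *
c=optics.capture("scene");d=optics.capture("side")
names=['p3','p2','p4','p1','l2','l4','l3','l1']
zs=[.048,.052,.044,.056]+[.014]*4
seeds=[(0.352,-.297),(.611,-.245),(.648,-.067),(.456,.115),(.656,.077),(.612,.268),(.522,.417),(.376,.293)]
R=[.045,.035,.055,.025,.035,.055,.045,.025]
for n,cc in (("scene",c),("side",d)):
    S=6; im=cc['frame']; up=cv2.resize(im,None,fx=S,fy=S,interpolation=cv2.INTER_CUBIC)
    lab=cv2.cvtColor(im,cv2.COLOR_RGB2LAB)
    vis=im.copy(); vis=cv2.resize(vis,None,fx=2,fy=2)
    for k in range(8):
        # radial rays from seed: for lids/pots find strongest outward brightness drop of V on circle
        V=cv2.cvtColor(im,cv2.COLOR_RGB2HSV)[:,:,2].astype(np.float32)
        ctr=np.array(seeds[k])
        for it in range(3):
            th=np.linspace(0,2*np.pi,180,endpoint=False); rr=np.linspace(R[k]-.010,R[k]+.010,41)
            X=ctr[0]+np.outer(np.cos(th),rr); Y=ctr[1]+np.outer(np.sin(th),rr)
            uv=proj(cc,np.c_[X.ravel(),Y.ravel(),np.full(X.size,zs[k])]).astype(np.float32)
            val=cv2.remap(V,uv[:,0].reshape(X.shape),uv[:,1].reshape(X.shape),cv2.INTER_LINEAR)
            g=-cv2.GaussianBlur(np.gradient(val,axis=1),(7,1),1.5)
            j=g[:,2:-2].argmax(1)+2; s=g[np.arange(180),j]; ok=s>np.percentile(s,40)
            P=np.c_[X[np.arange(180),j],Y[np.arange(180),j]][ok]
            q,e=fitc(P); ctr=q[:2]
        q2,_=fitc(P,R[k])
        print(n,names[k],'centre',q[:2].round(4),'D',round(2000*q[2],1),'fixedR',q2.round(4),'med res mm',round(1e3*np.median(abs(np.hypot(*(P-q[:2]).T)-q[2])),2),'s',s[ok].mean().round(1))
        for p in proj(cc,np.c_[q2[0]+R[k]*np.cos(th),q2[1]+R[k]*np.sin(th),np.full(180,zs[k])]): cv2.circle(vis,(int(2*p[0]+.5),int(2*p[1]+.5)),0,(255,0,0),-1)
    x0,y0=((360,230) if n=="scene" else (450,280))
    cv2.imwrite(f'pics/fit_{n}.png',vis[y0:y0+380,x0:x0+660][:,:,::-1])
E
```

```text
scene p3 centre [ 0.3526 -0.3032] D 92.6 fixedR [ 0.3535 -0.3022] med res mm 0.84 s 4.2
scene p2 centre [ 0.6122 -0.2484] D 73.2 fixedR [ 0.6112 -0.2488] med res mm 0.71 s 6.0
scene p4 centre [ 0.6504 -0.0763] D 111.6 fixedR [ 0.6509 -0.0755] med res mm 0.31 s 6.7
scene p1 centre [0.457  0.1146] D 51.5 fixedR [0.4565 0.1141] med res mm 0.71 s 8.0
scene l2 centre [0.6556 0.0804] D 70.3 fixedR [0.6557 0.0805] med res mm 0.35 s 7.5
scene l4 centre [0.6117 0.2666] D 111.1 fixedR [0.6121 0.267 ] med res mm 0.48 s 8.5
scene l3 centre [0.5226 0.4149] D 90.7 fixedR [0.523 0.415] med res mm 0.35 s 8.6
scene l1 centre [0.3771 0.2939] D 49.4 fixedR [0.3767 0.2939] med res mm 0.74 s 6.1
side p3 centre [ 0.3568 -0.3128] D 95.3 fixedR [ 0.3581 -0.3154] med res mm 1.18 s 3.2
side p2 centre [ 0.6155 -0.2515] D 74.6 fixedR [ 0.6147 -0.2494] med res mm 0.99 s 1.6
side p4 centre [ 0.6556 -0.0814] D 114.8 fixedR [ 0.6543 -0.0793] med res mm 0.6 s 2.6
side p1 centre [0.459  0.1098] D 55.2 fixedR [0.4586 0.1125] med res mm 1.33 s 3.2
side l2 centre [0.6571 0.0782] D 68.2 fixedR [0.6579 0.0775] med res mm 0.66 s 3.7
side l4 centre [0.6136 0.2645] D 109.3 fixedR [0.6139 0.2641] med res mm 0.56 s 4.7
side l3 centre [0.5249 0.4124] D 90.1 fixedR [0.5248 0.4124] med res mm 0.51 s 6.0
side l1 centre [0.3784 0.2912] D 49.2 fixedR [0.3787 0.2909] med res mm 0.52 s 5.0
```

View pics/fit_scene.png

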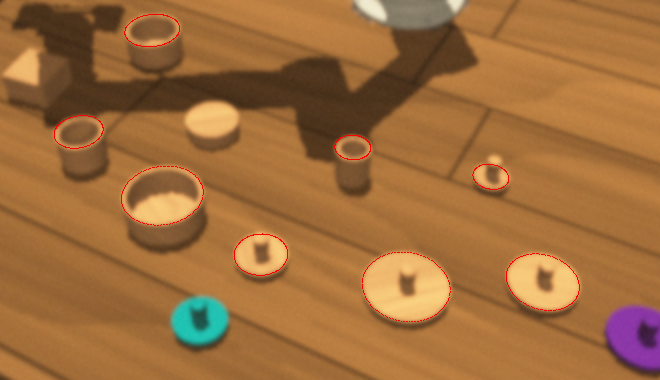

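View pics/fit_side.png

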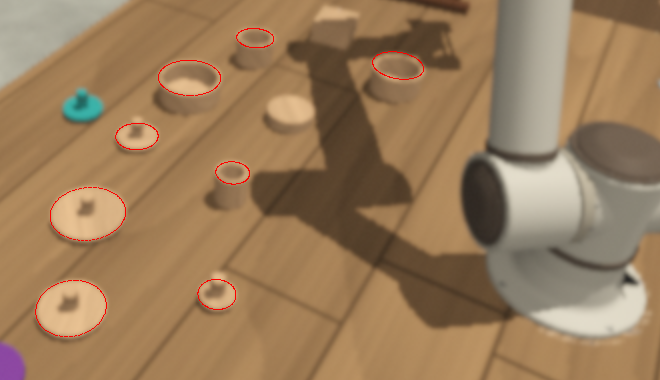

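All eight circle fits give diameters close to the given sizes. Only p3 in the side view is poor, because of shadow, so I'll use the scene fit for that pot. I'll start with the second lid at about (0.656, 0.079).

```bash
cat > go.py <<'E'
import sys; from h import *
T=dict(p3=(.3535,-.302),p2=(.612,-.249),p4=(.652,-.077),p1=(.457,.1135),l2=(.6565,.079),l4=(.613,.2657),l3=(.524,.414),l1=(.3775,.2925))
s=sense(); n=sys.argv[1]; z=float(sys.argv[2]); xy=T[n] if n in T else eval(n)
d=np.array([*xy,z])-s['tcp_pos']
u=np.array(s['ee_rot']).T@d/.025
print('t',round(s['time_s'],2),'tcp',s['tcp_pos'].round(4),'world mm',(d*1e3).round(1),'units',u.round(2),'F',np.round(s['wrist_force'],1),'w',round(s['gripper_width'],3),'yaw',np.degrees(np.arctan2(s['ee_rot'][1][0],s['ee_rot'][0][0])).round(1))
E
python3 go.py l2 .22
```

```text
t 0.35 tcp [ 0.2661 -0.5654  0.2223] world mm [390.4 644.4  -2.3] units [-25.11  16.67   0.1 ] F [-0.1 -0.5 -0. ] w 1.001 yaw -154.8
```

Emit:
servo_tool(deltas=[{"slide": [-0.8, 0.5, 0]}, {"slide": [-0.8, 0.5, 0]}, {"slide": [-0.8, 0.5, 0]}, {"slide": [-0.8, 0.5, 0]}, {"slide": [-0.8, 0.5, 0]}, {"slide": [-0.8, 0.5, 0]}, {"slide": [-0.8, 0.5, 0]}, {"slide": [-0.8, 0.5, 0]}, {"slide": [-0.8, 0.5, 0]}, {"slide": [-0.8, 0.5, 0]}], gripper=0)

```text
invalid input
```

```bash
python3 go.py l2 .22
```

```text
t 0.35 tcp [ 0.2661 -0.5654  0.2223] world mm [390.4 644.4  -2.3] units [-25.11  16.67   0.1 ] F [-0.1 -0.5 -0. ] w 1.001 yaw -154.8
```

Emit:
servo_tool(deltas=[{"slide": [-0.8, 0.5, 0], "spin": 0}, {"slide": [-0.8, 0.5, 0], "spin": 0}, {"slide": [-0.8, 0.5, 0], "spin": 0}, {"slide": [-0.8, 0.5, 0], "spin": 0}, {"slide": [-0.8, 0.5, 0], "spin": 0}, {"slide": [-0.8, 0.5, 0], "spin": 0}, {"slide": [-0.8, 0.5, 0], "spin": 0}, {"slide": [-0.8, 0.5, 0], "spin": 0}, {"slide": [-0.8, 0.5, 0], "spin": 0}, {"slide": [-0.8, 0.5, 0], "spin": 0}], gripper=0)

```text
time_s: 1.35
tcp_pos: [0.3969, -0.362, 0.2217]
ee_rot: [[-0.907, -0.42, -0.0], [-0.42, 0.907, 0.001], [-0.0, 0.0, -1.0]]
wrist_force: [0.0, 0.2, -0.4]
gripper_width: 1.002
```

```bash
python3 go.py l2 .22
```

```text
t 1.35 tcp [ 0.3969 -0.362   0.2217] world mm [259.6 441.   -1.7] units [-16.84  11.64   0.08] F [ 0.   0.2 -0.4] w 1.002 yaw -155.1
```

Emit:
servo_tool(deltas=[{"slide": [-1, 0.7, 0], "spin": 0}, {"slide": [-1, 0.7, 0], "spin": 0}, {"slide": [-1, 0.7, 0], "spin": 0}, {"slide": [-1, 0.7, 0], "spin": 0}, {"slide": [-1, 0.7, 0], "spin": 0}, {"slide": [-1, 0.7, 0], "spin": 0}, {"slide": [-1, 0.7, 0], "spin": 0}, {"slide": [-1, 0.7, 0], "spin": 0}, {"slide": [-1, 0.7, 0], "spin": 0}, {"slide": [-1, 0.7, 0], "spin": 0}])

```text
time_s: 2.35
tcp_pos: [0.5553, -0.0872, 0.2236]
ee_rot: [[-0.908, -0.419, 0.004], [-0.419, 0.908, 0.0], [-0.003, -0.002, -1.0]]
wrist_force: [0.2, 0.4, -0.5]
gripper_width: 1.001
```

```bash
python3 go.py l2 .13; python3 - <<'E'
from h import *
c=optics.capture('wrist'); cv2.imwrite('pics/w1.png',c['frame'][:,:,::-1])
E
```

```text
t 2.35 tcp [ 0.5553 -0.0872  0.2236] world mm [101.2 166.2 -93.6] units [-6.45  4.34  3.76] F [ 0.2  0.4 -0.5] w 1.001 yaw -155.2
```

View pics/w1.png

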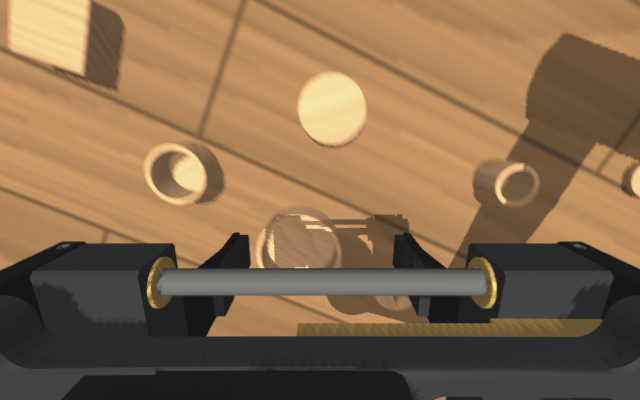

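The wrist view shows p2's rim at about (179,174), p1's rim at about (517,184), and p4's rim partly hidden at (298,245).

Emit:
servo_tool(deltas=[{"slide": [-0.8, 0.54, 0.42], "spin": 0}, {"slide": [-0.8, 0.54, 0.42], "spin": 0}, {"slide": [-0.8, 0.54, 0.42], "spin": 0}, {"slide": [-0.8, 0.54, 0.42], "spin": 0}, {"slide": [-0.8, 0.54, 0.42], "spin": 0}, {"slide": [-0.8, 0.54, 0.42], "spin": 0}, {"slide": [-0.8, 0.54, 0.42], "spin": 0}, {"slide": [-0.8, 0.54, 0.42], "spin": 0}, {"slide": [0, 0, 0], "spin": 0}, {"slide": [0, 0, 0], "spin": 0}])

```text
time_s: 3.4
tcp_pos: [0.6622, 0.0892, 0.1372]
ee_rot: [[-0.905, -0.425, 0.008], [-0.425, 0.905, 0.0], [-0.007, -0.003, -1.0]]
wrist_force: [0.4, -0.2, 0.7]
gripper_width: 0.996
```

```bash
python3 go.py l2 .10; python3 - <<'E'
from h import *
c=optics.capture('wrist'); cv2.imwrite('pics/w2.png',c['frame'][:,:,::-1])
print(proj(c,[[.6565,.079,.046],[.6565,.079,.014]]))
E
```

```text
t 3.4 tcp [0.6622 0.0892 0.1372] world mm [ -5.7 -10.2 -37.2] units [ 0.39 -0.27  1.48] F [ 0.4 -0.2  0.7] w 0.996 yaw -154.8
[[315.09922002 195.19616923]
 [315.81296622 186.78890007]]
```

View pics/w2.png

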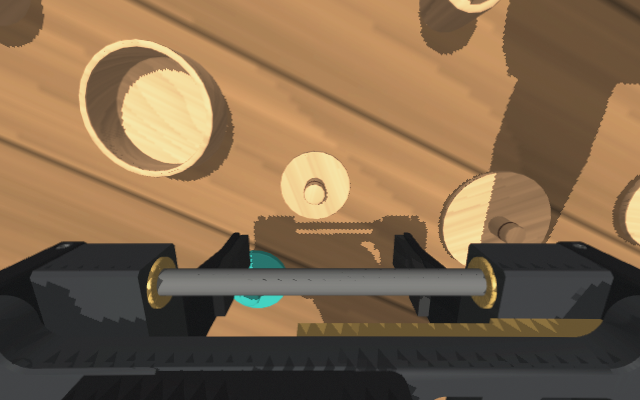

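The wrist view shows lid 2's disc centre at about (315,186), with the prediction at (315,187). My estimate therefore holds to about 1–2 mm. Next I'll centre over the lid and descend.

Emit:
servo_tool(deltas=[{"slide": [0.39, -0.27, 0.4], "spin": 0}, {"slide": [0, 0, 0.6], "spin": 0}, {"slide": [0, 0, 0.5], "spin": 0}, {"slide": [0, 0, 0], "spin": 0}, {"slide": [0, 0, 0], "spin": 0}])

```text
time_s: 3.95
tcp_pos: [0.6563, 0.0753, 0.102]
ee_rot: [[-0.906, -0.422, 0.012], [-0.422, 0.906, 0.001], [-0.012, -0.004, -1.0]]
wrist_force: [-1.0, 0.7, 0.0]
gripper_width: 1.001
```

```bash
python3 go.py l2 .021
```

```text
t 3.95 tcp [0.6563 0.0753 0.102 ] world mm [  0.2   3.7 -81. ] units [-0.03  0.14  3.24] F [-1.   0.7  0. ] w 1.001 yaw -155.0
```

Emit:
servo_tool(deltas=[{"slide": [0, 0.14, 0.54], "spin": 0}, {"slide": [0, 0, 0.54], "spin": 0}, {"slide": [0, 0, 0.54], "spin": 0}, {"slide": [0, 0, 0.54], "spin": 0}, {"slide": [0, 0, 0.4], "spin": 0}, {"slide": [0, 0, 0], "spin": 0}, {"slide": [0, 0, 0], "spin": 0}])

```text
time_s: 4.65
tcp_pos: [0.6557, 0.079, 0.0323]
ee_rot: [[-0.906, -0.423, 0.012], [-0.423, 0.906, 0.001], [-0.011, -0.004, -1.0]]
wrist_force: [0.0, 1.3, 0.5]
gripper_width: 0.997
```

```bash
python3 go.py l2 .021
```

```text
t 4.65 tcp [0.6557 0.079  0.0323] world mm [  0.8   0.  -11.3] units [-0.02 -0.01  0.45] F [0.  1.3 0.5] w 0.997 yaw -155.0
```

Now the last 11 mm, then close. A 20 mm knob means closing to a width of about 0.23.

Emit:
servo_tool(deltas=[{"slide": [0, 0, 0.3], "spin": 0}, {"slide": [0, 0, 0.15], "spin": 0}, {"slide": [0, 0, 0], "spin": 0}, {"slide": [0, 0, 0], "spin": 0}])

```text
time_s: 5.05
tcp_pos: [0.6568, 0.0792, 0.0214]
ee_rot: [[-0.906, -0.423, 0.014], [-0.423, 0.906, 0.002], [-0.014, -0.005, -1.0]]
wrist_force: [-0.7, 0.1, 0.7]
gripper_width: 0.999
```

Emit:
servo_tool(deltas=[{"slide": [0, 0, 0], "spin": 0}, {"slide": [0, 0, 0], "spin": 0}, {"slide": [0, 0, 0], "spin": 0}, {"slide": [0, 0, 0], "spin": 0}, {"slide": [0, 0, 0], "spin": 0}, {"slide": [0, 0, 0], "spin": 0}, {"slide": [0, 0, 0], "spin": 0}, {"slide": [0, 0, 0], "spin": 0}], gripper=255)

```text
time_s: 5.85
tcp_pos: [0.6575, 0.0794, 0.0227]
ee_rot: [[-0.906, -0.423, 0.017], [-0.423, 0.906, 0.002], [-0.016, -0.005, -1.0]]
wrist_force: [-0.1, 0.1, -0.5]
gripper_width: 0.356
```

```bash
python3 go.py p2 .15
```

```text
t 5.85 tcp [0.6575 0.0794 0.0227] world mm [ -45.5 -328.4  127.3] units [  7.12 -11.16  -5.15] F [-0.1  0.1 -0.5] w 0.356 yaw -155.0
```

Emit:
servo_tool(deltas=[{"slide": [0, 0, 0], "spin": 0}, {"slide": [0, 0, 0], "spin": 0}, {"slide": [0, 0, 0], "spin": 0}])

```text
time_s: 6.15
tcp_pos: [0.6575, 0.0794, 0.0227]
ee_rot: [[-0.906, -0.423, 0.017], [-0.423, 0.906, 0.002], [-0.016, -0.005, -1.0]]
wrist_force: [0.3, 0.3, 0.1]
gripper_width: 0.219
```

```bash
python3 go.py p2 .15
```

```text
t 6.15 tcp [0.6575 0.0794 0.0227] world mm [ -45.5 -328.4  127.3] units [  7.12 -11.16  -5.15] F [0.3 0.3 0.1] w 0.219 yaw -155.0
```

The width of 0.219 is about 19 mm, so the knob is gripped. Lift it.

Emit:
servo_tool(deltas=[{"slide": [0, 0, -0.5], "spin": 0}, {"slide": [0, 0, -1], "spin": 0}, {"slide": [0, 0, -1], "spin": 0}, {"slide": [0, 0, -1], "spin": 0}, {"slide": [0, 0, -1], "spin": 0}, {"slide": [0.6, -1, 0], "spin": 0}, {"slide": [0.6, -1, 0], "spin": 0}, {"slide": [0.6, -1, 0], "spin": 0}, {"slide": [0.6, -1, 0], "spin": 0}, {"slide": [0.6, -1, 0], "spin": 0}])

```text
time_s: 7.15
tcp_pos: [0.6415, -0.0665, 0.148]
ee_rot: [[-0.903, -0.43, 0.024], [-0.43, 0.903, 0.003], [-0.023, -0.008, -1.0]]
wrist_force: [0.7, 0.5, -0.4]
gripper_width: 0.217
```

```bash
python3 go.py p2 .12
```

```text
t 7.15 tcp [ 0.6415 -0.0665  0.148 ] world mm [ -29.5 -182.5  -28. ] units [ 4.23 -6.07  1.07] F [ 0.7  0.5 -0.4] w 0.217 yaw -154.5
```

Emit:
servo_tool(deltas=[{"slide": [0.7, -1, 0.1], "spin": 0}, {"slide": [0.7, -1, 0.1], "spin": 0}, {"slide": [0.7, -1, 0.1], "spin": 0}, {"slide": [0.7, -1, 0.1], "spin": 0}, {"slide": [0.6, -0.9, 0.1], "spin": 0}, {"slide": [0.4, -0.6, 0.1], "spin": 0}, {"slide": [0, 0, 0], "spin": 0}, {"slide": [0, 0, 0], "spin": 0}])

```text
time_s: 7.95
tcp_pos: [0.613, -0.242, 0.1392]
ee_rot: [[-0.904, -0.426, 0.031], [-0.426, 0.905, 0.002], [-0.029, -0.011, -1.0]]
wrist_force: [-0.1, -0.2, -0.5]
gripper_width: 0.223
```

```bash
python3 go.py p2 .10; python3 - <<'E'
from h import *
c=optics.capture('wrist'); cv2.imwrite('pics/w3.png',c['frame'][:,:,::-1])
print(sense()['tcp_pos'],proj(c,[[.612,-.249,.052]]))
E
```

```text
t 7.95 tcp [ 0.613  -0.242   0.1392] world mm [ -1.   -7.  -39.2] units [ 0.2  -0.22  1.57] F [-0.1 -0.2 -0.5] w 0.223 yaw -154.8
[ 0.61306593 -0.24179136  0.13926795] [[316.89834573 200.43535621]]
```

View pics/w3.png

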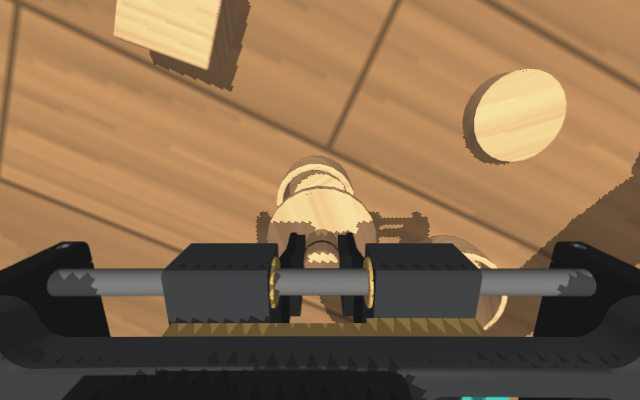

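```bash
python3 - <<'E'
from h import *
c=optics.capture('wrist'); im=cv2.resize(c['frame'][130:350,200:520],None,fx=2.5,fy=2.5,interpolation=cv2.INTER_CUBIC)
th=np.linspace(0,6.283,160)
for (x,y,z,R) in ((.612,-.249,.052,.035),(.612,-.249,.052,.029),(.652,-.077,.044,.055)):
    for p in (proj(c,np.c_[x+R*np.cos(th),y+R*np.sin(th),np.full(160,z)])-[200,130])*2.5: cv2.circle(im,(int(p[0]),int(p[1])),0,(255,0,0),-1)
cv2.imwrite('pics/w4.png',im[:,:,::-1])
E
```

```text
(no output)
```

View pics/w4.png

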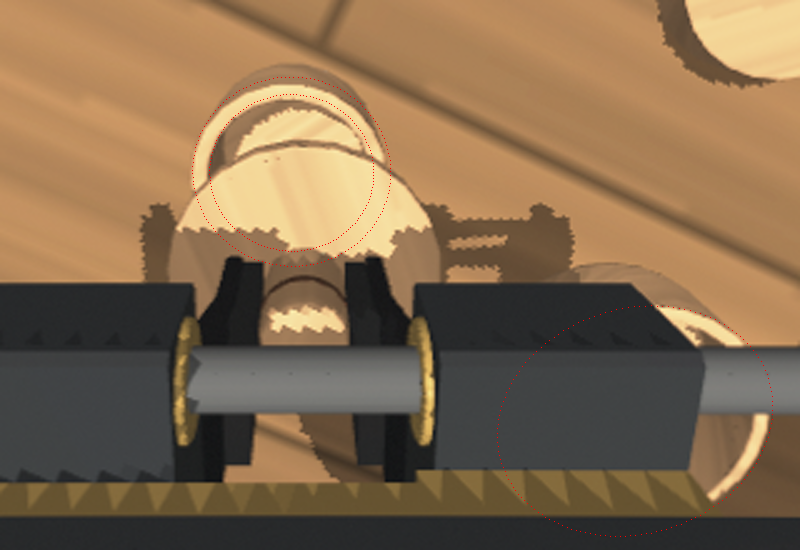

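```bash
python3 go.py "(.6135,-.249)" .070
```

```text
t 8.05 tcp [ 0.6132 -0.2413  0.1392] world mm [  0.3  -7.7 -69.2] units [ 0.2  -0.25  2.77] F [ 0.   0.1 -1. ] w 0.22 yaw -154.7
```

Emit:
servo_tool(deltas=[{"slide": [0.2, -0.25, 0.5], "spin": 0}, {"slide": [0, 0, 0.8], "spin": 0}, {"slide": [0, 0, 0.7], "spin": 0}, {"slide": [0, 0, 0], "spin": 0}])

```text
time_s: 8.45
tcp_pos: [0.6136, -0.2468, 0.0869]
ee_rot: [[-0.902, -0.431, 0.032], [-0.431, 0.902, 0.002], [-0.03, -0.012, -0.999]]
wrist_force: [0.1, -0.3, -0.9]
gripper_width: 0.218
```

```bash
python3 go.py "(.6135,-.249)" .070
```

```text
t 8.45 tcp [ 0.6136 -0.2468  0.0869] world mm [ -0.1  -2.2 -16.9] units [ 0.06 -0.07  0.68] F [ 0.1 -0.3 -0.9] w 0.218 yaw -154.4
```

Emit:
servo_tool(deltas=[{"slide": [0.06, -0.07, 0.35], "spin": 0}, {"slide": [0, 0, 0.3], "spin": 0}, {"slide": [0, 0, 0], "spin": 0}])

```text
time_s: 8.75
tcp_pos: [0.6141, -0.2487, 0.0698]
ee_rot: [[-0.901, -0.433, 0.033], [-0.433, 0.902, 0.002], [-0.03, -0.012, -0.999]]
wrist_force: [0.1, 0.4, -1.6]
gripper_width: 0.222
```

```bash
python3 go.py "(.6135,-.249)" .070
```

```text
t 8.75 tcp [ 0.6141 -0.2487  0.0698] world mm [-0.6 -0.3  0.2] units [ 0.03 -0.   -0.01] F [ 0.1  0.4 -1.6] w 0.222 yaw -154.3
```

Emit:
servo_tool(deltas=[{"slide": [0, 0, 0], "spin": 0}, {"slide": [0, 0, 0], "spin": 0}, {"slide": [0, 0, 0], "spin": 0}, {"slide": [0, 0, 0], "spin": 0}, {"slide": [0, 0, -0.5], "spin": 0}, {"slide": [0, 0, -1], "spin": 0}, {"slide": [0, 0, -1], "spin": 0}], gripper=110)

```text
time_s: 9.45
tcp_pos: [0.6112, -0.2487, 0.1343]
ee_rot: [[-0.901, -0.433, 0.029], [-0.433, 0.901, 0.002], [-0.027, -0.011, -1.0]]
wrist_force: [0.4, 0.4, 0.3]
gripper_width: 0.565
```

```bash
python3 go.py l3 .14;python3 - <<'E'
from h import *
c=optics.capture('wrist'); cv2.imwrite('pics/w5.png',c['frame'][:,:,::-1])
print(sense()['joints'])
E
```

```text
t 9.45 tcp [ 0.6112 -0.2487  0.1343] world mm [-87.2 662.7   5.7] units [-8.34 25.4  -0.28] F [0.4 0.4 0.3] w 0.565 yaw -154.3
[ -8.30742917  28.23917619  -1.83933726  -0.2989537  -57.74925873
 -55.80617944]
```

View pics/w5.png

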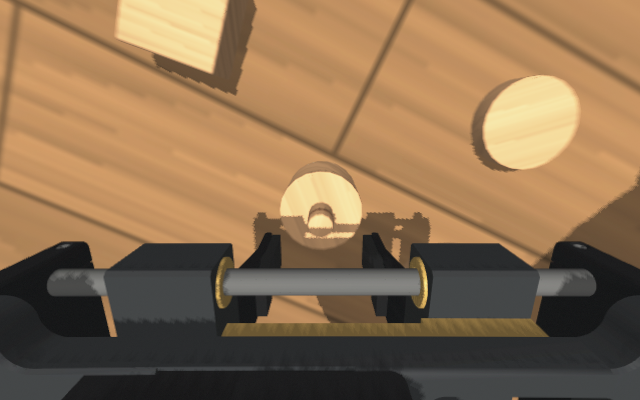

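The lid is released and looks concentric on pot 2 at about (320,208). Next is the largest lid.

```bash
python3 go.py l4 .13
```

```text
t 9.5 tcp [ 0.6138 -0.2498  0.1399] world mm [ -0.8 515.5  -9.9] units [-8.91 18.6   0.37] F [ 1.2 -0.7  2.9] w 0.567 yaw -154.3
```

Emit:
servo_tool(deltas=[{"slide": [-0.48, 1, 0], "spin": 0}, {"slide": [-0.48, 1, 0], "spin": 0}, {"slide": [-0.48, 1, 0], "spin": 0}, {"slide": [-0.48, 1, 0], "spin": 0}, {"slide": [-0.48, 1, 0], "spin": 0}, {"slide": [-0.48, 1, 0], "spin": 0}, {"slide": [-0.48, 1, 0], "spin": 0}, {"slide": [-0.48, 1, 0], "spin": 0}, {"slide": [-0.48, 1, 0], "spin": 0}, {"slide": [-0.48, 1, 0], "spin": 0}])

```text
time_s: 10.5
tcp_pos: [0.6188, 0.0333, 0.1543]
ee_rot: [[-0.902, -0.428, 0.063], [-0.429, 0.903, -0.003], [-0.055, -0.029, -0.998]]
wrist_force: [0.4, 0.4, -0.7]
gripper_width: 0.565
```

```bash
python3 go.py l4 .13
```

```text
t 10.5 tcp [0.6188 0.0333 0.1543] world mm [ -5.8 232.4 -24.3] units [-3.73  8.52  0.93] F [ 0.4  0.4 -0.7] w 0.565 yaw -154.5
```

Emit:
servo_tool(deltas=[{"slide": [-0.2, 0.45, 0.05], "spin": 0}, {"slide": [-0.2, 0.45, 0.05], "spin": 0}, {"slide": [-0.2, 0.45, 0.05], "spin": 0}, {"slide": [-0.2, 0.45, 0.05], "spin": 0}, {"slide": [-0.2, 0.45, 0.05], "spin": 0}, {"slide": [-0.2, 0.45, 0.05], "spin": 0}, {"slide": [-0.2, 0.45, 0.05], "spin": 0}, {"slide": [-0.2, 0.45, 0.05], "spin": 0}, {"slide": [-0.2, 0.45, 0.05], "spin": 0}, {"slide": [-0.2, 0.45, 0.05], "spin": 0}])

```text
time_s: 11.5
tcp_pos: [0.617, 0.1653, 0.1429]
ee_rot: [[-0.901, -0.428, 0.066], [-0.429, 0.903, -0.002], [-0.059, -0.03, -0.998]]
wrist_force: [0.6, 0.5, 0.3]
gripper_width: 0.567
```

```bash
python3 go.py l4 .13
```

```text
t 11.5 tcp [0.617  0.1653 0.1429] world mm [ -4.  100.4 -12.9] units [-1.55  3.71  0.49] F [0.6 0.5 0.3] w 0.567 yaw -154.6
```

Fast sideways rows build up a tool tilt, now 0.066 rad, while slow rows barely add to it. I'll keep to slow rows and spin so the pads' plane contains the tilt. That keeps the lids level when gripped.

Emit:
servo_tool(deltas=[{"slide": [0, 0, 0], "spin": 0.6}, {"slide": [0, 0, 0], "spin": 0.6}, {"slide": [0, 0, 0], "spin": 0.6}, {"slide": [0, 0, 0], "spin": 0.6}, {"slide": [0, 0, 0], "spin": 0.6}, {"slide": [0, 0, 0], "spin": 0}])

```text
time_s: 12.1
tcp_pos: [0.6167, 0.1714, 0.1416]
ee_rot: [[-0.998, -0.011, 0.066], [-0.012, 1.0, -0.002], [-0.066, -0.003, -0.998]]
wrist_force: [-0.3, -0.1, -0.9]
gripper_width: 0.573
```

```bash
python3 go.py l4 .12
```

```text
t 12.1 tcp [0.6167 0.1714 0.1416] world mm [ -3.7  94.3 -21.6] units [0.16 3.77 0.84] F [-0.3 -0.1 -0.9] w 0.573 yaw -179.3
```

Good: the y tilt is about 0. Continue.

Emit:
servo_tool(deltas=[{"slide": [0, 0.4, 0.1], "spin": 0}, {"slide": [0, 0.4, 0.1], "spin": 0}, {"slide": [0, 0.4, 0.1], "spin": 0}, {"slide": [0, 0.4, 0.1], "spin": 0}, {"slide": [0, 0.4, 0.1], "spin": 0}, {"slide": [0, 0.4, 0.1], "spin": 0}, {"slide": [0, 0.4, 0.1], "spin": 0}, {"slide": [0, 0.4, 0.1], "spin": 0}, {"slide": [0, 0.3, 0], "spin": 0}, {"slide": [0, 0, 0], "spin": 0}])

```text
time_s: 13.1
tcp_pos: [0.6163, 0.269, 0.1185]
ee_rot: [[-0.998, -0.018, 0.065], [-0.019, 1.0, -0.003], [-0.065, -0.004, -0.998]]
wrist_force: [-0.6, -0.9, -0.1]
gripper_width: 0.569
```

```bash
python3 go.py "(.614,.2655)" .035
```

```text
t 13.1 tcp [0.6163 0.269  0.1185] world mm [ -2.3  -3.5 -83.5] units [ 0.31 -0.13  3.33] F [-0.6 -0.9 -0.1] w 0.569 yaw -178.9
```

Emit:
servo_tool(deltas=[{"slide": [0.1, -0.13, 0.4], "spin": 0}, {"slide": [0.1, 0, 0.45], "spin": 0}, {"slide": [0.1, 0, 0.45], "spin": 0}, {"slide": [0, 0, 0.45], "spin": 0}, {"slide": [0, 0, 0.45], "spin": 0}, {"slide": [0, 0, 0.45], "spin": 0}, {"slide": [0, 0, 0.3], "spin": 0}, {"slide": [0, 0, 0], "spin": 0}])

```text
time_s: 13.9
tcp_pos: [0.6124, 0.2626, 0.0363]
ee_rot: [[-0.998, -0.016, 0.062], [-0.016, 1.0, -0.005], [-0.062, -0.006, -0.998]]
wrist_force: [0.1, -0.7, 1.1]
gripper_width: 0.573
```

```bash
python3 go.py "(.614,.2655)" .022;python3 - <<'E'
from h import *
c=optics.capture('wrist'); cv2.imwrite('pics/w6.png',c['frame'][:,:,::-1])
E
```

```text
t 13.9 tcp [0.6124 0.2626 0.0363] world mm [  1.6   2.9 -14.3] units [-0.03  0.12  0.57] F [ 0.1 -0.7  1.1] w 0.573 yaw -179.1
```

View pics/w6.png

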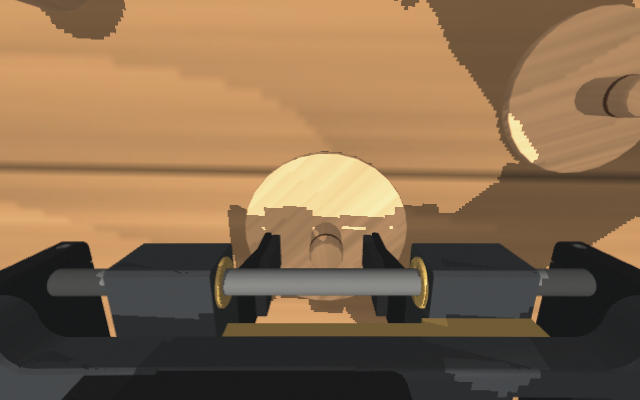

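The knob at about (326,245) lies midway between the fingers. Descend and grip.

Emit:
servo_tool(deltas=[{"slide": [0, 0.12, 0.25], "spin": 0}, {"slide": [0, 0, 0.25], "spin": 0}, {"slide": [0, 0, 0], "spin": 0}])

```text
time_s: 14.25
tcp_pos: [0.6145, 0.2668, 0.0247]
ee_rot: [[-0.998, -0.017, 0.065], [-0.017, 1.0, -0.003], [-0.065, -0.004, -0.998]]
wrist_force: [-0.2, 0.7, -0.7]
gripper_width: 0.573
```

Emit:
servo_tool(deltas=[{"slide": [0, 0, 0], "spin": 0}, {"slide": [0, 0, 0], "spin": 0}, {"slide": [0, 0, 0], "spin": 0}, {"slide": [0, 0, 0], "spin": 0}, {"slide": [0, 0, 0], "spin": 0}, {"slide": [0, 0, 0], "spin": 0}], gripper=255)

```text
time_s: 14.85
tcp_pos: [0.6149, 0.2672, 0.0258]
ee_rot: [[-0.998, -0.017, 0.067], [-0.017, 1.0, -0.002], [-0.067, -0.003, -0.998]]
wrist_force: [-0.8, 0.2, -0.2]
gripper_width: 0.224
```

```bash
python3 go.py p4 .12
```

```text
t 14.85 tcp [0.6149 0.2672 0.0258] world mm [  37.1 -344.2   94.2] units [ -1.5  -13.8   -3.64] F [-0.8  0.2 -0.2] w 0.224 yaw -179.0
```

Emit:
servo_tool(deltas=[{"slide": [0, 0, -0.3], "spin": 0}, {"slide": [0, 0, -0.5], "spin": 0}, {"slide": [0, 0, -0.6], "spin": 0}, {"slide": [0, 0, -0.6], "spin": 0}, {"slide": [-0.05, -0.3, -0.6], "spin": 0}, {"slide": [-0.05, -0.5, -0.4], "spin": 0}, {"slide": [-0.07, -0.5, 0], "spin": 0}, {"slide": [-0.07, -0.5, 0], "spin": 0}, {"slide": [-0.07, -0.5, 0], "spin": 0}, {"slide": [-0.07, -0.5, 0], "spin": 0}])

```text
time_s: 15.85
tcp_pos: [0.6205, 0.1935, 0.1086]
ee_rot: [[-0.998, -0.018, 0.068], [-0.018, 1.0, -0.001], [-0.068, -0.002, -0.998]]
wrist_force: [0.6, 0.5, -1.5]
gripper_width: 0.218
```

Emit:
servo_tool(deltas=[{"slide": [-0.07, -0.5, 0], "spin": 0}, {"slide": [-0.07, -0.5, 0], "spin": 0}, {"slide": [-0.07, -0.5, 0], "spin": 0}, {"slide": [-0.07, -0.5, 0], "spin": 0}, {"slide": [-0.07, -0.5, 0], "spin": 0}, {"slide": [-0.07, -0.5, 0], "spin": 0}, {"slide": [-0.07, -0.5, 0], "spin": 0}, {"slide": [-0.07, -0.5, 0], "spin": 0}, {"slide": [-0.07, -0.5, 0], "spin": 0}, {"slide": [-0.07, -0.5, 0], "spin": 0}])

```text
time_s: 16.85
tcp_pos: [0.641, 0.0562, 0.1082]
ee_rot: [[-0.998, -0.017, 0.065], [-0.017, 1.0, -0.003], [-0.064, -0.004, -0.998]]
wrist_force: [-0.2, 0.0, -1.6]
gripper_width: 0.22
```

```bash
python3 go.py "(.6545,-.0758)" .10
```

```text
t 16.85 tcp [0.641  0.0562 0.1082] world mm [  13.5 -132.    -8.2] units [-0.43 -5.29  0.38] F [-0.2  0.  -1.6] w 0.22 yaw -179.0
```

Emit:
servo_tool(deltas=[{"slide": [-0.05, -0.5, 0], "spin": 0}, {"slide": [-0.05, -0.5, 0], "spin": 0}, {"slide": [-0.05, -0.5, 0], "spin": 0}, {"slide": [-0.05, -0.5, 0], "spin": 0}, {"slide": [-0.05, -0.5, 0], "spin": 0}, {"slide": [-0.05, -0.5, 0], "spin": 0}, {"slide": [0, -0.5, 0], "spin": 0}, {"slide": [0, -0.5, 0], "spin": 0}, {"slide": [0, -0.5, 0], "spin": 0}, {"slide": [0, 0, 0], "spin": 0}])

```text
time_s: 17.85
tcp_pos: [0.6512, -0.0682, 0.1091]
ee_rot: [[-0.998, -0.015, 0.064], [-0.015, 1.0, -0.003], [-0.064, -0.004, -0.998]]
wrist_force: [-1.0, -0.2, -0.6]
gripper_width: 0.223
```

```bash
python3 go.py "(.6545,-.0758)" .065; python3 - <<'E'
from h import *
for n in ('scene','side'):
    c=optics.capture(n); cv2.imwrite(f'pics/{n}7.png',cv2.resize(c['frame'][140:280,150:350] if n=='scene' else c['frame'][120:260,230:430],None,fx=4,fy=4,interpolation=cv2.INTER_CUBIC)[:,:,::-1])
E
```

```text
t 17.85 tcp [ 0.6512 -0.0682  0.1091] world mm [  3.3  -7.6 -44.1] units [-0.01 -0.3   1.77] F [-1.  -0.2 -0.6] w 0.223 yaw -179.1
```

View pics/scene7.png

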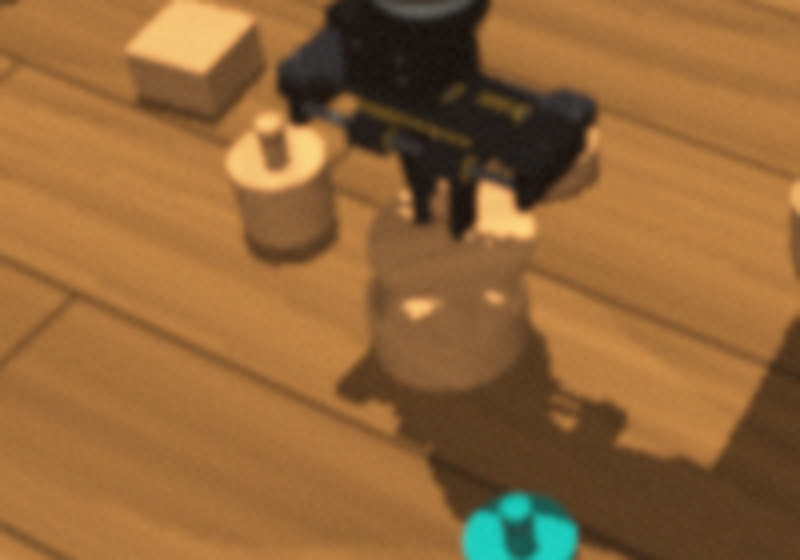

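View pics/side7.png

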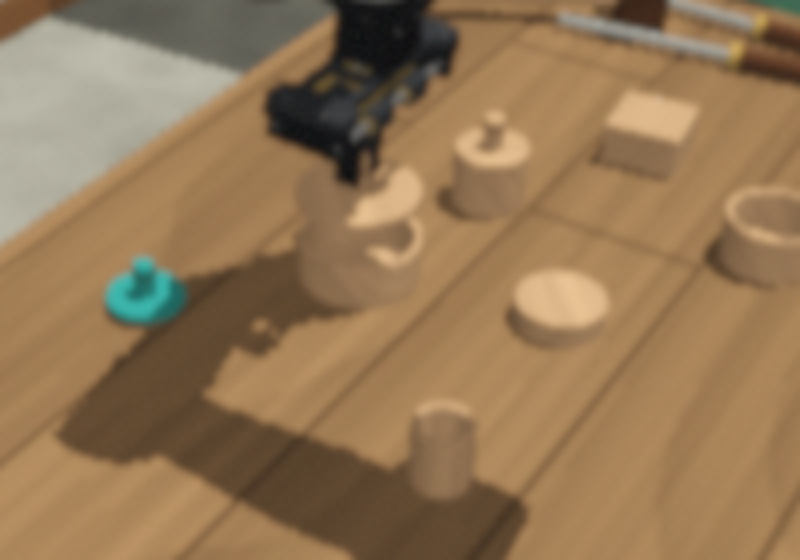

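Both views show lid 2 sitting flat on its pot, and lid 4 held over p4. Lowering lid 4.

Emit:
servo_tool(deltas=[{"slide": [0, -0.15, 0.3], "spin": 0}, {"slide": [0, -0.15, 0.4], "spin": 0}, {"slide": [0, 0, 0.4], "spin": 0}, {"slide": [0, 0, 0.25], "spin": 0}, {"slide": [0, 0, 0], "spin": 0}])

```text
time_s: 18.45
tcp_pos: [0.6531, -0.0732, 0.0714]
ee_rot: [[-0.998, -0.018, 0.063], [-0.019, 1.0, -0.002], [-0.063, -0.003, -0.998]]
wrist_force: [0.3, -0.4, -0.8]
gripper_width: 0.221
```

```bash
python3 go.py "(.6545,-.0758)" .065
```

```text
t 18.45 tcp [ 0.6531 -0.0732  0.0714] world mm [ 1.4 -2.6 -6.4] units [-0.04 -0.1   0.26] F [ 0.3 -0.4 -0.8] w 0.221 yaw -178.9
```

Emit:
servo_tool(deltas=[{"slide": [-0.04, -0.1, 0.15], "spin": 0}, {"slide": [0, 0, 0.1], "spin": 0}, {"slide": [0, 0, 0], "spin": 0}])

```text
time_s: 18.75
tcp_pos: [0.6549, -0.0756, 0.0644]
ee_rot: [[-0.998, -0.019, 0.062], [-0.019, 1.0, -0.002], [-0.062, -0.004, -0.998]]
wrist_force: [0.1, -0.1, -0.4]
gripper_width: 0.218
```

```bash
python3 go.py "(.6545,-.0758)" .065
```

```text
t 18.75 tcp [ 0.6549 -0.0756  0.0644] world mm [-0.4 -0.2  0.6] units [ 0.01 -0.01 -0.03] F [ 0.1 -0.1 -0.4] w 0.218 yaw -178.9
```

Emit:
servo_tool(deltas=[{"slide": [0, 0, 0], "spin": 0}, {"slide": [0, 0, 0], "spin": 0}, {"slide": [0, 0, 0], "spin": 0}, {"slide": [0, 0, 0], "spin": 0}, {"slide": [0, 0, -0.4], "spin": 0}, {"slide": [0, 0, -0.6], "spin": 0}, {"slide": [0, 0, -0.6], "spin": 0}, {"slide": [0, 0, -0.6], "spin": 0}, {"slide": [0, 0, -0.6], "spin": 0}, {"slide": [0, 0, 0], "spin": 0}], gripper=110)

```text
time_s: 19.75
tcp_pos: [0.652, -0.0755, 0.1429]
ee_rot: [[-0.997, -0.02, 0.069], [-0.021, 1.0, -0.003], [-0.069, -0.004, -0.998]]
wrist_force: [0.3, -1.2, 0.5]
gripper_width: 0.571
```

```bash
python3 go.py l3 .12; python3 - <<'E'
from h import *
c=optics.capture('wrist'); cv2.imwrite('pics/w8.png',c['frame'][:,:,::-1])
E
```

```text
t 19.75 tcp [ 0.652  -0.0755  0.1429] world mm [-128.   489.5  -22.9] units [ 4.77 19.68  0.5 ] F [ 0.3 -1.2  0.5] w 0.571 yaw -178.8
```

View pics/w8.png

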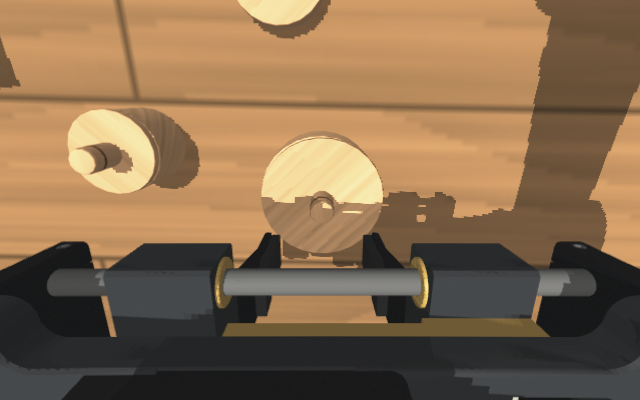

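Lid 4 is seated flat and concentric on p4 at about (322,195). Next is lid 3.

Emit:
servo_tool(deltas=[{"slide": [0.14, 0.6, 0], "spin": 0}, {"slide": [0.14, 0.6, 0], "spin": 0}, {"slide": [0.14, 0.6, 0], "spin": 0}, {"slide": [0.14, 0.6, 0], "spin": 0}, {"slide": [0.14, 0.6, 0], "spin": 0}, {"slide": [0.14, 0.6, 0], "spin": 0}, {"slide": [0.14, 0.6, 0], "spin": 0}, {"slide": [0.14, 0.6, 0], "spin": 0}, {"slide": [0.14, 0.6, 0], "spin": 0}, {"slide": [0.14, 0.6, 0], "spin": 0}])

```text
time_s: 20.8
tcp_pos: [0.6075, 0.0871, 0.1347]
ee_rot: [[-0.998, -0.021, 0.061], [-0.021, 1.0, -0.003], [-0.061, -0.004, -0.998]]
wrist_force: [0.8, -0.4, -0.6]
gripper_width: 0.568
```

Emit:
servo_tool(deltas=[{"slide": [0.14, 0.6, 0], "spin": 0}, {"slide": [0.14, 0.6, 0], "spin": 0}, {"slide": [0.14, 0.6, 0], "spin": 0}, {"slide": [0.14, 0.6, 0], "spin": 0}, {"slide": [0.14, 0.6, 0], "spin": 0}, {"slide": [0.14, 0.6, 0], "spin": 0}, {"slide": [0.14, 0.6, 0], "spin": 0}, {"slide": [0.14, 0.6, 0], "spin": 0}, {"slide": [0.14, 0.6, 0], "spin": 0}, {"slide": [0.14, 0.6, 0], "spin": 0}])

```text
time_s: 21.8
tcp_pos: [0.5648, 0.2507, 0.1316]
ee_rot: [[-0.998, -0.023, 0.061], [-0.023, 1.0, -0.003], [-0.061, -0.004, -0.998]]
wrist_force: [0.1, 0.1, -0.2]
gripper_width: 0.57
```

```bash
python3 go.py "(.5255,.4140)" .10
```

```text
t 21.8 tcp [0.5648 0.2507 0.1316] world mm [-39.3 163.3 -31.6] units [1.49 6.57 1.15] F [ 0.1  0.1 -0.2] w 0.57 yaw -178.7
```

Emit:
servo_tool(deltas=[{"slide": [0.15, 0.65, 0.08], "spin": 0}, {"slide": [0.15, 0.65, 0.08], "spin": 0}, {"slide": [0.15, 0.65, 0.08], "spin": 0}, {"slide": [0.15, 0.65, 0.08], "spin": 0}, {"slide": [0.15, 0.65, 0.08], "spin": 0}, {"slide": [0.15, 0.65, 0.08], "spin": 0}, {"slide": [0.15, 0.65, 0.08], "spin": 0}, {"slide": [0.15, 0.65, 0.08], "spin": 0}, {"slide": [0.1, 0.5, 0], "spin": 0}, {"slide": [0, 0, 0], "spin": 0}])

```text
time_s: 22.8
tcp_pos: [0.5259, 0.4076, 0.1105]
ee_rot: [[-0.998, -0.026, 0.061], [-0.026, 1.0, -0.003], [-0.061, -0.005, -0.998]]
wrist_force: [-0.1, 1.3, -0.6]
gripper_width: 0.567
```

```bash
python3 go.py "(.5255,.4140)" .036
```

```text
t 22.8 tcp [0.5259 0.4076 0.1105] world mm [ -0.4   6.4 -74.5] units [0.19 0.27 2.97] F [-0.1  1.3 -0.6] w 0.567 yaw -178.5
```

Emit:
servo_tool(deltas=[{"slide": [0.1, 0.15, 0.4], "spin": 0}, {"slide": [0.1, 0.12, 0.5], "spin": 0}, {"slide": [0, 0, 0.5], "spin": 0}, {"slide": [0, 0, 0.5], "spin": 0}, {"slide": [0, 0, 0.5], "spin": 0}, {"slide": [0, 0, 0.3], "spin": 0}, {"slide": [0, 0, 0], "spin": 0}])

```text
time_s: 23.5
tcp_pos: [0.5244, 0.4112, 0.0349]
ee_rot: [[-0.998, -0.022, 0.058], [-0.023, 1.0, -0.007], [-0.057, -0.008, -0.998]]
wrist_force: [0.4, -0.4, -0.5]
gripper_width: 0.563
```

```bash
python3 go.py "(.5252,.4140)" .023;python3 - <<'E'
from h import *
c=optics.capture('wrist'); cv2.imwrite('pics/w9.png',c['frame'][:,:,::-1])
E
```

```text
t 23.5 tcp [0.5244 0.4112 0.0349] world mm [  0.8   2.8 -11.9] units [-0.01  0.12  0.48] F [ 0.4 -0.4 -0.5] w 0.563 yaw -178.7
```

View pics/w9.png

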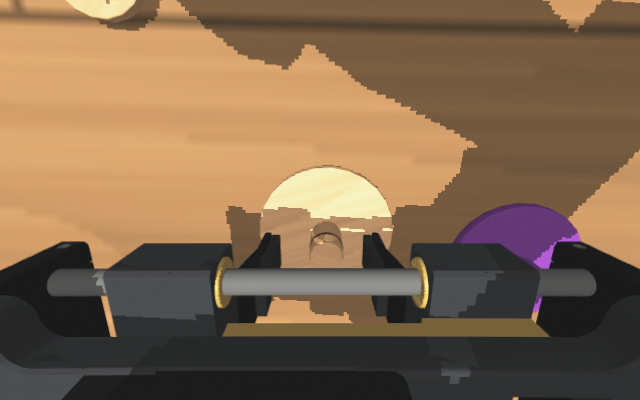

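The knob at about (326,243) is between the fingers, and the purple decoy is clear on the right. Grip it.

Emit:
servo_tool(deltas=[{"slide": [0, 0.12, 0.25], "spin": 0}, {"slide": [0, 0, 0.2], "spin": 0}, {"slide": [0, 0, 0], "spin": 0}])

```text
time_s: 23.85
tcp_pos: [0.5261, 0.4154, 0.0248]
ee_rot: [[-0.998, -0.022, 0.06], [-0.023, 1.0, -0.004], [-0.06, -0.006, -0.998]]
wrist_force: [1.1, -0.2, 0.3]
gripper_width: 0.573
```

Emit:
servo_tool(deltas=[{"slide": [0, 0, 0], "spin": 0}, {"slide": [0, 0, 0], "spin": 0}, {"slide": [0, 0, 0], "spin": 0}, {"slide": [0, 0, 0], "spin": 0}, {"slide": [0, 0, 0], "spin": 0}, {"slide": [0, 0, 0], "spin": 0}], gripper=255)

```text
time_s: 24.45
tcp_pos: [0.5264, 0.416, 0.026]
ee_rot: [[-0.998, -0.023, 0.062], [-0.023, 1.0, -0.002], [-0.061, -0.004, -0.998]]
wrist_force: [-0.3, -0.3, -0.7]
gripper_width: 0.221
```

```bash
python3 go.py p3 .14
```

```text
t 24.45 tcp [0.5264 0.416  0.026 ] world mm [-172.9 -718.   114. ] units [  7.28 -28.57  -4.91] F [-0.3 -0.3 -0.7] w 0.221 yaw -178.7
```

Emit:
servo_tool(deltas=[{"slide": [0, 0, -0.3], "spin": 0}, {"slide": [0, 0, -0.5], "spin": 0}, {"slide": [0, 0, -0.6], "spin": 0}, {"slide": [0, 0, -0.6], "spin": 0}, {"slide": [0, 0, -0.6], "spin": 0}, {"slide": [0.1, -0.3, -0.6], "spin": 0}, {"slide": [0.15, -0.5, -0.6], "spin": 0}, {"slide": [0.16, -0.6, -0.3], "spin": 0}, {"slide": [0.16, -0.6, 0], "spin": 0}, {"slide": [0.16, -0.6, 0], "spin": 0}])

```text
time_s: 25.45
tcp_pos: [0.5021, 0.3483, 0.1391]
ee_rot: [[-0.998, -0.024, 0.065], [-0.024, 1.0, 0.002], [-0.065, 0.0, -0.998]]
wrist_force: [-0.0, -0.1, -0.6]
gripper_width: 0.219
```

```bash
cat > rim.py <<'E'
from seg import *
def rim(cc,ctr,z,R,it=3,span=.010,pct=40):
    V=cv2.cvtColor(cc['frame'],cv2.COLOR_RGB2HSV)[:,:,2].astype(np.float32); ctr=np.array(ctr)
    for _ in range(it):
        th=np.linspace(0,2*np.pi,180,endpoint=False); rr=np.linspace(R-span,R+span,41)
        X=ctr[0]+np.outer(np.cos(th),rr); Y=ctr[1]+np.outer(np.sin(th),rr)
        uv=proj(cc,np.c_[X.ravel(),Y.ravel(),np.full(X.size,z)]).astype(np.float32)
        val=cv2.remap(V,uv[:,0].reshape(X.shape),uv[:,1].reshape(X.shape),cv2.INTER_LINEAR)
        g=-cv2.GaussianBlur(np.gradient(val,axis=1),(7,1),1.5)
        j=g[:,2:-2].argmax(1)+2; s=g[np.arange(180),j]; ok=s>np.percentile(s,pct)
        P=np.c_[X[np.arange(180),j],Y[np.arange(180),j]][ok]; q,e=fitc(P); ctr=q[:2]
    q2,_=fitc(P,R); return q,q2,s[ok].mean()
E
python3 go.py "(.3569,-.3012)" .14; python3 - <<'E'
from rim import *
for n in ('scene','side'):
    c=optics.capture(n)
    for nm,p,z,R in (('p3',(.3535,-.302),.048,.045),('lid4',(.6525,-.077),.052,.055),('lid2',(.613,-.249),.060,.035),('p1',(.457,.1135),.056,.025),('l1',(.3777,.2924),.014,.025)):
        q,q2,s=rim(c,p,z,R); print(n,nm,q.round(4),q2.round(4),s.round(1))
    cv2.imwrite(f'pics/{n}10.png',cv2.resize(c['frame'][90:290,150:450],None,fx=2.6,fy=2.6,interpolation=cv2.INTER_CUBIC)[:,:,::-1])
E
```

```text
t 25.45 tcp [0.5021 0.3483 0.1391] world mm [-145.2 -649.5    0.9] units [  6.42 -25.83  -0.47] F [-0.  -0.1 -0.6] w 0.219 yaw -178.6
scene p3 [ 0.3527 -0.3031  0.0465] [ 0.3538 -0.3019] 4.2
scene lid4 [ 0.6514 -0.0747  0.056 ] [ 0.652  -0.0738] 7.0
scene lid2 [ 0.6125 -0.2479  0.0355] [ 0.6129 -0.2475] 5.9
scene p1 [0.4581 0.1156 0.026 ] [0.4588 0.1162] 5.2
scene l1 [0.3718 0.2873 0.0203] [0.3738 0.2914] 7.3
side p3 [ 0.3553 -0.3087  0.0473] [ 0.3548 -0.3063] 2.3
side lid4 [ 0.6569 -0.0591  0.0513] [ 0.6592 -0.058 ] 1.7
side lid2 [ 0.608  -0.2543  0.0388] [ 0.6038 -0.2551] 0.3
side p1 [0.4657 0.1075 0.0306] [0.4626 0.1116] 3.5
side l1 [0.3777 0.291  0.0258] [0.3776 0.2918] 3.9
```

View pics/scene10.png

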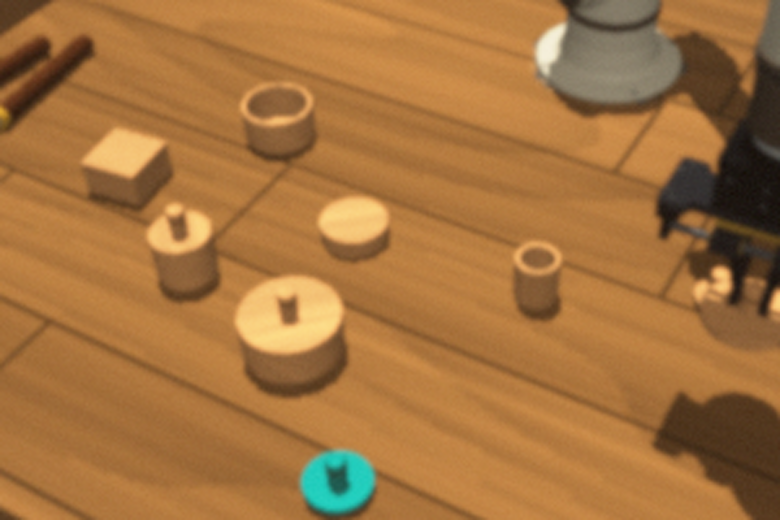

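Lids 2 and 4 sit flat, each within about 2 mm of its pot's earlier fit. Now carry lid 3 to p3.

Emit:
servo_tool(deltas=[{"slide": [0.16, -0.65, 0], "spin": 0}, {"slide": [0.16, -0.65, 0], "spin": 0}, {"slide": [0.16, -0.65, 0], "spin": 0}, {"slide": [0.16, -0.65, 0], "spin": 0}, {"slide": [0.16, -0.65, 0], "spin": 0}, {"slide": [0.16, -0.65, 0], "spin": 0}, {"slide": [0.16, -0.65, 0], "spin": 0}, {"slide": [0.16, -0.65, 0], "spin": 0}, {"slide": [0.16, -0.65, 0], "spin": 0}, {"slide": [0.16, -0.65, 0], "spin": 0}])

```text
time_s: 26.55
tcp_pos: [0.463, 0.1732, 0.1371]
ee_rot: [[-0.998, -0.024, 0.066], [-0.024, 1.0, 0.002], [-0.066, 0.001, -0.998]]
wrist_force: [0.6, -0.8, -0.8]
gripper_width: 0.219
```

Emit:
servo_tool(deltas=[{"slide": [0.16, -0.65, 0], "spin": 0}, {"slide": [0.16, -0.65, 0], "spin": 0}, {"slide": [0.16, -0.65, 0], "spin": 0}, {"slide": [0.16, -0.65, 0], "spin": 0}, {"slide": [0.16, -0.65, 0], "spin": 0}, {"slide": [0.16, -0.65, 0], "spin": 0}, {"slide": [0.16, -0.65, 0], "spin": 0}, {"slide": [0.16, -0.65, 0], "spin": 0}, {"slide": [0.16, -0.65, 0], "spin": 0}, {"slide": [0.16, -0.65, 0], "spin": 0}])

```text
time_s: 27.55
tcp_pos: [0.423, -0.0044, 0.1345]
ee_rot: [[-0.997, -0.024, 0.068], [-0.024, 1.0, 0.003], [-0.068, 0.001, -0.998]]
wrist_force: [-0.1, -0.1, -1.7]
gripper_width: 0.219
```

```bash
python3 go.py "(.3565,-.3015)" .13
```

```text
t 27.55 tcp [ 0.423  -0.0044  0.1345] world mm [ -66.5 -297.1   -4.5] units [  2.95 -11.82  -0.03] F [-0.1 -0.1 -1.7] w 0.219 yaw -178.6
```

Emit:
servo_tool(deltas=[{"slide": [0.16, -0.65, 0], "spin": 0}, {"slide": [0.16, -0.65, 0], "spin": 0}, {"slide": [0.16, -0.65, 0], "spin": 0}, {"slide": [0.16, -0.65, 0], "spin": 0}, {"slide": [0.16, -0.65, 0], "spin": 0}, {"slide": [0.16, -0.65, 0], "spin": 0}, {"slide": [0.16, -0.65, 0], "spin": 0}, {"slide": [0.16, -0.65, 0], "spin": 0}, {"slide": [0.16, -0.65, 0], "spin": 0}, {"slide": [0.16, -0.65, 0], "spin": 0}])

```text
time_s: 28.55
tcp_pos: [0.3805, -0.1804, 0.1322]
ee_rot: [[-0.997, -0.024, 0.071], [-0.024, 1.0, 0.003], [-0.071, 0.001, -0.997]]
wrist_force: [1.3, 0.3, -0.3]
gripper_width: 0.222
```

```bash
python3 go.py "(.3565,-.3015)" .12;python3 - <<'E'
from rim import *
c=optics.capture('wrist'); im=c['frame'].copy()
th=np.linspace(0,6.283,160); x,y,z=.354,-.302,.048
for R in (.045,.039):
    for p in proj(c,np.c_[x+R*np.cos(th),y+R*np.sin(th),np.full(160,z)]):
        if 0<=p[0]<640 and 0<=p[1]<400: im[int(p[1]),int(p[0])]=(255,0,0)
cv2.imwrite('pics/w11.png',im[:,:,::-1])
E
```

```text
t 28.55 tcp [ 0.3805 -0.1804  0.1322] world mm [ -24.  -121.1  -12.2] units [ 1.11 -4.82  0.4 ] F [ 1.3  0.3 -0.3] w 0.222 yaw -178.6
```

View pics/w11.png

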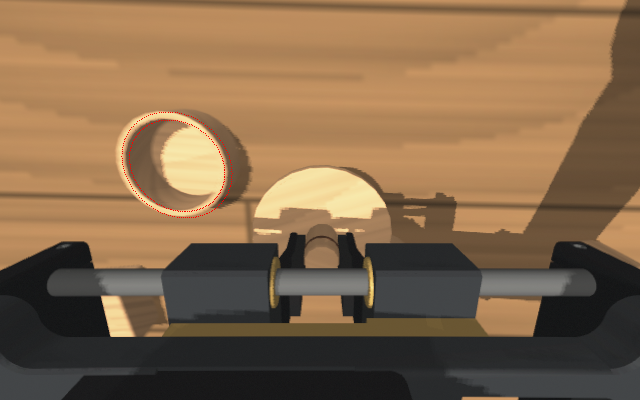

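```bash
python3 - <<'E'
from rim import *
c=optics.capture('wrist')
q,q2,s=rim(c,(.354,-.303),.048,.045,pct=20); print(q.round(4),q2.round(4),s)
E
```

```text
[ 0.353  -0.3047  0.0444] [ 0.3531 -0.3049] 20.420345
```

The wrist fit of p3 gives (0.353, -0.305) with a diameter of 88.8 mm, about 3 mm from the scene estimate. I'll use the mean.

Emit:
servo_tool(deltas=[{"slide": [0.16, -0.6, 0], "spin": 0}, {"slide": [0.16, -0.6, 0], "spin": 0}, {"slide": [0.16, -0.6, 0], "spin": 0}, {"slide": [0.16, -0.6, 0], "spin": 0}, {"slide": [0.16, -0.6, 0], "spin": 0}, {"slide": [0.16, -0.6, 0], "spin": 0}, {"slide": [0.1, -0.5, 0], "spin": 0}, {"slide": [0, 0, 0], "spin": 0}])

```text
time_s: 29.45
tcp_pos: [0.3539, -0.2868, 0.1304]
ee_rot: [[-0.997, -0.022, 0.073], [-0.022, 1.0, 0.002], [-0.073, 0.001, -0.997]]
wrist_force: [0.7, 0.2, -1.0]
gripper_width: 0.221
```

```bash
python3 go.py "(.3562,-.3027)" .069
```

```text
t 29.45 tcp [ 0.3539 -0.2868  0.1304] world mm [  2.3 -15.9 -61.4] units [ 0.1  -0.64  2.45] F [ 0.7  0.2 -1. ] w 0.221 yaw -178.7
```

Emit:
servo_tool(deltas=[{"slide": [0.05, -0.25, 0.2], "spin": 0}, {"slide": [0.05, -0.25, 0.4], "spin": 0}, {"slide": [0, -0.14, 0.5], "spin": 0}, {"slide": [0, 0, 0.5], "spin": 0}, {"slide": [0, 0, 0.3], "spin": 0}, {"slide": [0, 0, 0], "spin": 0}])

```text
time_s: 30.05
tcp_pos: [0.3548, -0.3022, 0.0785]
ee_rot: [[-0.997, -0.024, 0.072], [-0.024, 1.0, 0.003], [-0.072, 0.002, -0.997]]
wrist_force: [0.2, 0.1, -1.0]
gripper_width: 0.221
```

```bash
python3 go.py "(.3562,-.3027)" .069
```

```text
t 30.05 tcp [ 0.3548 -0.3022  0.0785] world mm [ 1.4 -0.5 -9.5] units [-0.03 -0.02  0.38] F [ 0.2  0.1 -1. ] w 0.221 yaw -178.6
```

Emit:
servo_tool(deltas=[{"slide": [-0.03, 0, 0.2], "spin": 0}, {"slide": [0, 0, 0.15], "spin": 0}, {"slide": [0, 0, 0], "spin": 0}])

```text
time_s: 30.35
tcp_pos: [0.3567, -0.3021, 0.0694]
ee_rot: [[-0.997, -0.026, 0.073], [-0.025, 1.0, 0.003], [-0.073, 0.001, -0.997]]
wrist_force: [0.0, 0.6, 0.5]
gripper_width: 0.224
```

```bash
python3 go.py "(.3562,-.3027)" .069
```

```text
t 30.35 tcp [ 0.3567 -0.3021  0.0694] world mm [-0.5 -0.6 -0.4] units [ 0.02 -0.02  0.02] F [0.  0.6 0.5] w 0.224 yaw -178.5
```

Emit:
servo_tool(deltas=[{"slide": [0, 0, 0], "spin": 0}, {"slide": [0, 0, 0], "spin": 0}, {"slide": [0, 0, 0], "spin": 0}, {"slide": [0, 0, 0], "spin": 0}, {"slide": [0, 0, -0.4], "spin": 0}, {"slide": [0, 0, -0.6], "spin": 0}, {"slide": [0, 0, -0.6], "spin": 0}, {"slide": [0, 0, -0.6], "spin": 0}, {"slide": [0, 0, -0.6], "spin": 0}, {"slide": [0, 0, 0], "spin": 0}], gripper=110)

```text
time_s: 31.35
tcp_pos: [0.3524, -0.3032, 0.1469]
ee_rot: [[-0.997, -0.027, 0.078], [-0.027, 1.0, -0.0], [-0.078, -0.003, -0.997]]
wrist_force: [-0.4, 0.1, 0.3]
gripper_width: 0.568
```

```bash
python3 go.py l1 .14; python3 - <<'E'
from h import *
c=optics.capture('wrist'); cv2.imwrite('pics/w12.png',c['frame'][:,:,::-1])
E
```

```text
t 31.35 tcp [ 0.3524 -0.3032  0.1469] world mm [ 25.1 595.7  -6.9] units [-1.61 23.79  0.34] F [-0.4  0.1  0.3] w 0.568 yaw -178.5
```

View pics/w12.png

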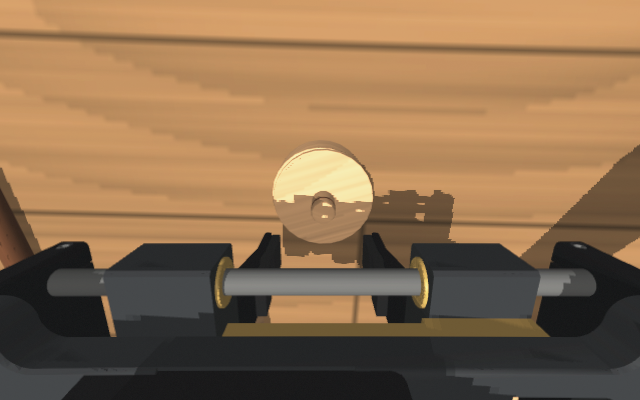

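Lid 3 is flat on p3, with its centre at about (323,195). Next is lid 1, bowing out around the base.

Emit:
servo_tool(deltas=[{"slide": [-0.3, 0.6, 0], "spin": 0}, {"slide": [-0.3, 0.6, 0], "spin": 0}, {"slide": [-0.3, 0.6, 0], "spin": 0}, {"slide": [-0.3, 0.6, 0], "spin": 0}, {"slide": [-0.3, 0.6, 0], "spin": 0}, {"slide": [-0.3, 0.6, 0], "spin": 0}, {"slide": [-0.3, 0.6, 0], "spin": 0}, {"slide": [-0.3, 0.6, 0], "spin": 0}, {"slide": [-0.3, 0.6, 0], "spin": 0}, {"slide": [-0.3, 0.6, 0], "spin": 0}])

```text
time_s: 32.4
tcp_pos: [0.4195, -0.1451, 0.1444]
ee_rot: [[-0.998, -0.02, 0.063], [-0.019, 1.0, 0.005], [-0.063, 0.003, -0.998]]
wrist_force: [0.6, -0.3, 0.4]
gripper_width: 0.57
```

Emit:
servo_tool(deltas=[{"slide": [-0.05, 0.65, 0], "spin": 0}, {"slide": [0, 0.65, 0], "spin": 0}, {"slide": [0, 0.65, 0], "spin": 0}, {"slide": [0, 0.65, 0], "spin": 0}, {"slide": [0, 0.65, 0], "spin": 0}, {"slide": [0, 0.65, 0], "spin": 0}, {"slide": [0, 0.65, 0], "spin": 0}, {"slide": [0, 0.65, 0], "spin": 0}, {"slide": [0, 0.65, 0], "spin": 0}, {"slide": [0, 0.65, 0], "spin": 0}])

```text
time_s: 33.4
tcp_pos: [0.4124, 0.0235, 0.1373]
ee_rot: [[-0.999, -0.018, 0.048], [-0.018, 1.0, 0.002], [-0.048, 0.002, -0.999]]
wrist_force: [-0.6, 0.3, 1.1]
gripper_width: 0.566
```

```bash
python3 go.py "(.379,.2925)" .12
```

```text
t 33.4 tcp [0.4124 0.0235 0.1373] world mm [-33.4 269.  -17.3] units [ 1.18 10.78  0.65] F [-0.6  0.3  1.1] w 0.566 yaw -179.0
```

Emit:
servo_tool(deltas=[{"slide": [0.1, 0.65, 0], "spin": 0}, {"slide": [0.1, 0.65, 0], "spin": 0}, {"slide": [0.1, 0.65, 0], "spin": 0}, {"slide": [0.1, 0.65, 0], "spin": 0}, {"slide": [0.1, 0.65, 0], "spin": 0}, {"slide": [0.1, 0.65, 0], "spin": 0}, {"slide": [0.1, 0.65, 0], "spin": 0}, {"slide": [0.1, 0.65, 0], "spin": 0}, {"slide": [0.1, 0.65, 0], "spin": 0}, {"slide": [0.1, 0.65, 0], "spin": 0}])

```text
time_s: 34.4
tcp_pos: [0.378, 0.1892, 0.1287]
ee_rot: [[-0.999, -0.016, 0.034], [-0.017, 1.0, -0.006], [-0.034, -0.006, -0.999]]
wrist_force: [0.5, -0.0, 0.3]
gripper_width: 0.57
```

Emit:
servo_tool(deltas=[{"slide": [0.05, 0.6, 0.1], "spin": 0}, {"slide": [0.05, 0.6, 0.1], "spin": 0}, {"slide": [0.05, 0.6, 0.1], "spin": 0}, {"slide": [0, 0.5, 0.1], "spin": 0}, {"slide": [0, 0.4, 0.1], "spin": 0}, {"slide": [0, 0, 0], "spin": 0}])

```text
time_s: 35.0
tcp_pos: [0.3723, 0.2622, 0.1124]
ee_rot: [[-0.999, -0.018, 0.032], [-0.018, 1.0, -0.009], [-0.032, -0.009, -0.999]]
wrist_force: [-0.0, -0.1, 0.4]
gripper_width: 0.568
```

```bash
python3 go.py "(.379,.2925)" .10; python3 - <<'E'
from h import *
c=optics.capture('wrist'); cv2.imwrite('pics/w13.png',c['frame'][:,:,::-1]);print(proj(c,[[.3775,.2925,.014],[.3775,.2925,.046]]))
E
```

```text
t 35.0 tcp [0.3723 0.2622 0.1124] world mm [  6.7  30.3 -12.4] units [-0.27  1.21  0.49] F [-0.  -0.1  0.4] w 0.568 yaw -178.9
[[355.95378652 206.03136101]
 [360.00578064 218.48924271]]
```

View pics/w13.png

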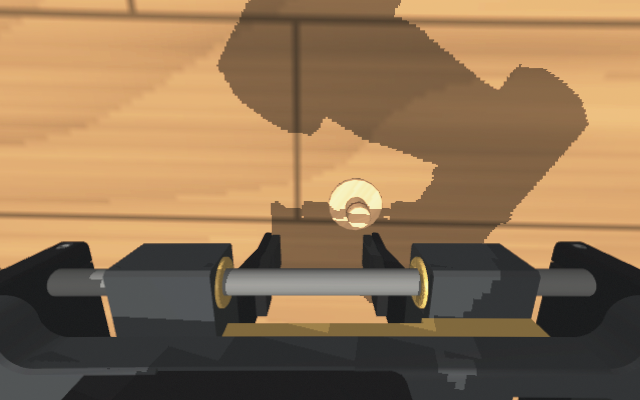

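Lid 1's disc centre is at (356,204), against a prediction of (356,206). The estimate holds.

Emit:
servo_tool(deltas=[{"slide": [-0.1, 0.45, 0], "spin": 0}, {"slide": [-0.1, 0.45, 0.1], "spin": 0}, {"slide": [-0.05, 0.25, 0.3], "spin": 0}, {"slide": [0, 0, 0.4], "spin": 0}, {"slide": [0, 0, 0.4], "spin": 0}, {"slide": [0, 0, 0.4], "spin": 0}, {"slide": [0, 0, 0], "spin": 0}])

```text
time_s: 35.75
tcp_pos: [0.3796, 0.2907, 0.0683]
ee_rot: [[-0.999, -0.015, 0.03], [-0.016, 1.0, -0.01], [-0.03, -0.011, -0.999]]
wrist_force: [0.9, 0.4, -0.6]
gripper_width: 0.57
```

```bash
python3 go.py "(.378,.2932)" .024
```

```text
t 35.75 tcp [0.3796 0.2907 0.0683] world mm [ -1.6   2.5 -44.3] units [0.11 0.12 1.77] F [ 0.9  0.4 -0.6] w 0.57 yaw -179.1
```

Emit:
servo_tool(deltas=[{"slide": [0.08, 0.14, 0.35], "spin": 0}, {"slide": [0, 0, 0.45], "spin": 0}, {"slide": [0, 0, 0.45], "spin": 0}, {"slide": [0, 0, 0.3], "spin": 0}, {"slide": [0, 0, 0], "spin": 0}])

```text
time_s: 36.25
tcp_pos: [0.3784, 0.2939, 0.0268]
ee_rot: [[-0.999, -0.015, 0.03], [-0.015, 1.0, -0.01], [-0.03, -0.011, -0.999]]
wrist_force: [-0.6, -1.0, 0.1]
gripper_width: 0.565
```

```bash
python3 go.py "(.378,.2932)" .024; python3 - <<'E'
from h import *
c=optics.capture('wrist'); cv2.imwrite('pics/w14.png',c['frame'][130:330,150:500,::-1])
E
```

```text
t 36.25 tcp [0.3784 0.2939 0.0268] world mm [-0.4 -0.7 -2.8] units [ 0.02 -0.03  0.11] F [-0.6 -1.   0.1] w 0.565 yaw -179.1
```

View pics/w14.png

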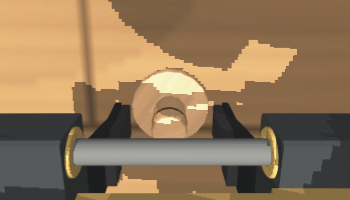

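The knob, at crop pixel (171,118), is centred between the fingers.

Emit:
servo_tool(deltas=[{"slide": [0, 0, 0.12], "spin": 0}, {"slide": [0, 0, 0], "spin": 0}])

```text
time_s: 36.5
tcp_pos: [0.379, 0.2947, 0.0247]
ee_rot: [[-0.999, -0.015, 0.032], [-0.015, 1.0, -0.008], [-0.032, -0.009, -0.999]]
wrist_force: [0.2, 0.9, 0.2]
gripper_width: 0.565
```

Emit:
servo_tool(deltas=[{"slide": [0, 0, 0], "spin": 0}, {"slide": [0, 0, 0], "spin": 0}, {"slide": [0, 0, 0], "spin": 0}, {"slide": [0, 0, 0], "spin": 0}, {"slide": [0, 0, 0], "spin": 0}, {"slide": [0, 0, 0], "spin": 0}], gripper=255)

```text
time_s: 37.1
tcp_pos: [0.3795, 0.2954, 0.0259]
ee_rot: [[-0.999, -0.015, 0.033], [-0.015, 1.0, -0.006], [-0.033, -0.006, -0.999]]
wrist_force: [0.1, -0.4, -0.3]
gripper_width: 0.219
```

```bash
python3 go.py p1 .13
```

```text
t 37.1 tcp [0.3795 0.2954 0.0259] world mm [  77.5 -181.9  104.1] units [-3.12 -7.35 -4.02] F [ 0.1 -0.4 -0.3] w 0.219 yaw -179.1
```

Emit:
servo_tool(deltas=[{"slide": [0, 0, -0.3], "spin": 0}, {"slide": [0, 0, -0.5], "spin": 0}, {"slide": [0, 0, -0.6], "spin": 0}, {"slide": [0, 0, -0.6], "spin": 0}, {"slide": [0, 0, -0.6], "spin": 0}, {"slide": [0, 0, -0.6], "spin": 0}, {"slide": [-0.1, -0.3, -0.5], "spin": 0}, {"slide": [-0.2, -0.5, 0], "spin": 0}, {"slide": [0, 0, 0], "spin": 0}])

```text
time_s: 38.0
tcp_pos: [0.3838, 0.2748, 0.1251]
ee_rot: [[-0.999, -0.016, 0.033], [-0.016, 1.0, -0.005], [-0.033, -0.006, -0.999]]
wrist_force: [-0.1, 0.4, -0.9]
gripper_width: 0.221
```

```bash
python3 go.py "(.4594,.1158)" .12; python3 - <<'E'
from rim import *
c=optics.capture('wrist')
c=optics.capture('wrist'); cv2.imwrite('pics/w15.png',c['frame'][:,:,::-1])
q,q2,s=rim(c,(.458,.115),.056,.025,pct=20); print(q.round(4),q2.round(4),s)
E
```

```text
t 38.0 tcp [0.3838 0.2748 0.1251] world mm [  75.6 -159.    -5.1] units [-2.91 -6.41  0.34] F [-0.1  0.4 -0.9] w 0.221 yaw -179.1
[0.4583 0.1075 0.0257] [0.4584 0.1083] 11.284739
```

View pics/w15.png

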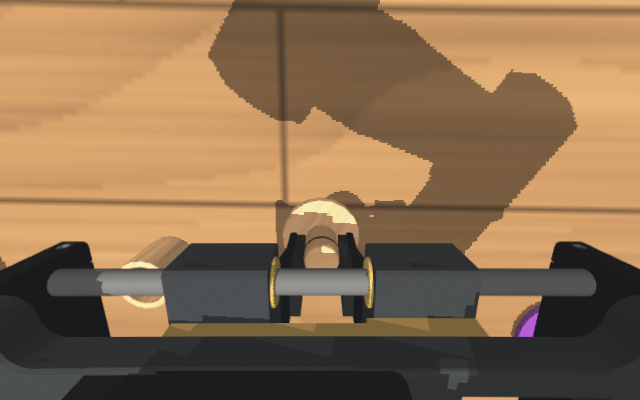

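Emit:
servo_tool(deltas=[{"slide": [-0.5, -0.4, 0], "spin": 0}, {"slide": [-0.5, -0.4, 0], "spin": 0}, {"slide": [-0.5, -0.4, 0], "spin": 0}, {"slide": [-0.5, -0.4, 0], "spin": 0}, {"slide": [-0.5, -0.4, 0], "spin": 0}, {"slide": [-0.5, -0.4, 0], "spin": 0}, {"slide": [0, 0, 0], "spin": 0}])

```text
time_s: 38.8
tcp_pos: [0.4607, 0.2144, 0.1218]
ee_rot: [[-0.999, -0.018, 0.026], [-0.019, 1.0, -0.013], [-0.026, -0.013, -1.0]]
wrist_force: [-0.3, 0.7, -0.3]
gripper_width: 0.219
```

```bash
python3 go.py "(.4594,.1158)" .12; python3 - <<'E'
from rim import *
c=optics.capture('wrist'); cv2.imwrite('pics/w16.png',c['frame'][:,:,::-1])
q,q2,s=rim(c,(.458,.115),.056,.025,pct=20,span=.008); print(q.round(4),q2.round(4),s)
E
```

```text
t 38.8 tcp [0.4607 0.2144 0.1218] world mm [ -1.3 -98.6  -1.8] units [ 0.13 -3.94  0.12] F [-0.3  0.7 -0.3] w 0.219 yaw -178.9
[0.4596 0.1137 0.0249] [0.4597 0.1137] 18.535341
```

View pics/w16.png

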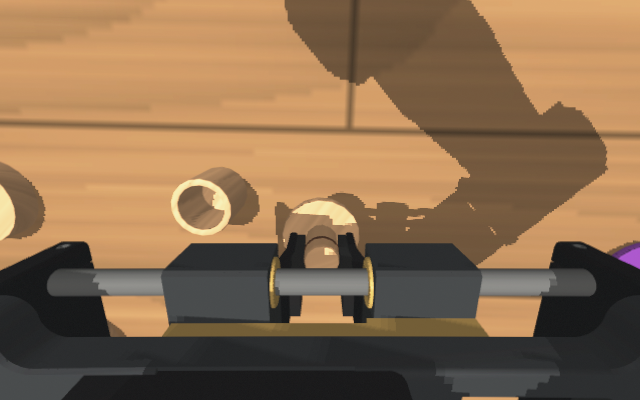

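p1 at about (201,207) fits (0.4596, 0.1137) with a diameter of 49.8 mm, which agrees. I'll aim the TCP at (0.4602, 0.115).

Emit:
servo_tool(deltas=[{"slide": [0, -0.5, 0], "spin": 0}, {"slide": [0, -0.5, 0], "spin": 0}, {"slide": [0, -0.5, 0], "spin": 0}, {"slide": [0, -0.5, 0], "spin": 0}, {"slide": [0, -0.5, 0], "spin": 0}, {"slide": [0, -0.5, 0], "spin": 0}, {"slide": [0, -0.5, 0], "spin": 0}, {"slide": [0, 0, 0], "spin": 0}])

```text
time_s: 39.65
tcp_pos: [0.4591, 0.1194, 0.1223]
ee_rot: [[-1.0, -0.02, 0.023], [-0.02, 1.0, -0.014], [-0.023, -0.015, -1.0]]
wrist_force: [-0.3, 0.4, -0.3]
gripper_width: 0.218
```

```bash
python3 go.py "(.4602,.115)" .077
```

```text
t 39.65 tcp [0.4591 0.1194 0.1223] world mm [  1.1  -4.4 -45.3] units [-0.   -0.15  1.81] F [-0.3  0.4 -0.3] w 0.218 yaw -178.8
```

Emit:
servo_tool(deltas=[{"slide": [0, -0.1, 0.3], "spin": 0}, {"slide": [0, 0, 0.4], "spin": 0}, {"slide": [0, 0, 0.45], "spin": 0}, {"slide": [0, 0, 0.3], "spin": 0}, {"slide": [0, 0, 0], "spin": 0}])

```text
time_s: 40.15
tcp_pos: [0.4603, 0.1165, 0.0826]
ee_rot: [[-1.0, -0.02, 0.023], [-0.02, 1.0, -0.014], [-0.023, -0.015, -1.0]]
wrist_force: [1.0, -0.3, -0.7]
gripper_width: 0.219
```

```bash
python3 go.py "(.4602,.115)" .077
```

```text
t 40.15 tcp [0.4603 0.1165 0.0826] world mm [-0.1 -1.5 -5.6] units [ 0.01 -0.06  0.23] F [ 1.  -0.3 -0.7] w 0.219 yaw -178.8
```

Emit:
servo_tool(deltas=[{"slide": [0, -0.06, 0.15], "spin": 0}, {"slide": [0, 0, 0.08], "spin": 0}, {"slide": [0, 0, 0], "spin": 0}])

```text
time_s: 40.45
tcp_pos: [0.4609, 0.1155, 0.0764]
ee_rot: [[-0.999, -0.021, 0.023], [-0.022, 1.0, -0.014], [-0.023, -0.015, -1.0]]
wrist_force: [-0.4, -0.4, 0.2]
gripper_width: 0.221
```

```bash
python3 go.py "(.4602,.115)" .077
```

```text
t 40.45 tcp [0.4609 0.1155 0.0764] world mm [-0.7 -0.5  0.6] units [ 0.03 -0.02 -0.02] F [-0.4 -0.4  0.2] w 0.221 yaw -178.8
```

Release and retreat upward, then sideways to clear the views.

Emit:
servo_tool(deltas=[{"slide": [0, 0, 0], "spin": 0}, {"slide": [0, 0, 0], "spin": 0}, {"slide": [0, 0, 0], "spin": 0}, {"slide": [0, 0, 0], "spin": 0}, {"slide": [0, 0, 0], "spin": 0}, {"slide": [0, 0, -0.4], "spin": 0}, {"slide": [0, 0, -0.6], "spin": 0}, {"slide": [0, 0, -0.6], "spin": 0}, {"slide": [0, 0, -0.6], "spin": 0}, {"slide": [0, 0, -0.6], "spin": 0}], gripper=110)

```text
time_s: 41.45
tcp_pos: [0.4586, 0.1161, 0.1505]
ee_rot: [[-1.0, -0.021, 0.022], [-0.022, 1.0, -0.015], [-0.022, -0.016, -1.0]]
wrist_force: [0.0, 0.0, -0.2]
gripper_width: 0.571
```

Emit:
servo_tool(deltas=[{"slide": [0, 0, -0.6], "spin": 0}, {"slide": [0, 0, -0.6], "spin": 0}, {"slide": [0, 0, -0.6], "spin": 0}, {"slide": [0, 0.6, -0.4], "spin": 0}, {"slide": [0, 0.6, 0], "spin": 0}, {"slide": [0, 0.6, 0], "spin": 0}, {"slide": [0, 0.6, 0], "spin": 0}, {"slide": [0, 0.6, 0], "spin": 0}, {"slide": [0, 0.6, 0], "spin": 0}, {"slide": [0, 0, 0], "spin": 0}])

```text
time_s: 42.45
tcp_pos: [0.4549, 0.2159, 0.2105]
ee_rot: [[-0.999, -0.023, 0.027], [-0.024, 1.0, -0.012], [-0.027, -0.013, -1.0]]
wrist_force: [-1.1, 0.7, 0.3]
gripper_width: 0.568
```

```bash
python3 go.py "(.46,.115)" .2; python3 - <<'E'
from rim import *
c=optics.capture('wrist')
for n in ('scene','side','wrist'):
    c=optics.capture(n)
    for nm,p,z,R in (('lid1',(.459,.1145),.064,.025),('lid2',(.613,-.249),.060,.035),('lid3',(.354,-.303),.056,.045),('lid4',(.6525,-.077),.052,.055)):
        if n=='wrist' and nm!='lid1': continue
        q,q2,s=rim(c,p,z,R); print(n,nm,q.round(4),q2.round(4),s.round(1))
    f=c['frame']; f=f[90:290,150:450] if n=='scene' else f[110:310,220:520] if n=='side' else f
    cv2.imwrite(f'pics/{n}17.png',cv2.resize(f,None,fx=2.6,fy=2.6,interpolation=cv2.INTER_CUBIC)[:,:,::-1] if n!='wrist' else f[:,:,::-1])
E
```

```text
t 42.45 tcp [0.4549 0.2159 0.2105] world mm [   5.1 -100.9  -10.5] units [-0.1  -4.03  0.48] F [-1.1  0.7  0.3] w 0.568 yaw -178.6
scene lid1 [0.4572 0.1163 0.0251] [0.4572 0.1163] 5.8
scene lid2 [ 0.6127 -0.2479  0.0354] [ 0.613  -0.2476] 5.9
scene lid3 [ 0.3533 -0.3007  0.0461] [ 0.3543 -0.2999] 5.3
scene lid4 [ 0.6514 -0.0748  0.056 ] [ 0.6519 -0.0739] 7.0
side lid1 [0.4603 0.1133 0.0246] [0.4605 0.1128] 3.2
side lid2 [ 0.6135 -0.2459  0.0284] [ 0.6098 -0.2384] 0.7
side lid3 [ 0.3559 -0.3052  0.0458] [ 0.3557 -0.3045] 3.2
side lid4 [ 0.6519 -0.0719  0.0504] [ 0.6545 -0.0679] 1.2
wrist lid1 [0.4581 0.1144 0.0245] [0.4582 0.114 ] 17.4
```

View pics/scene17.png

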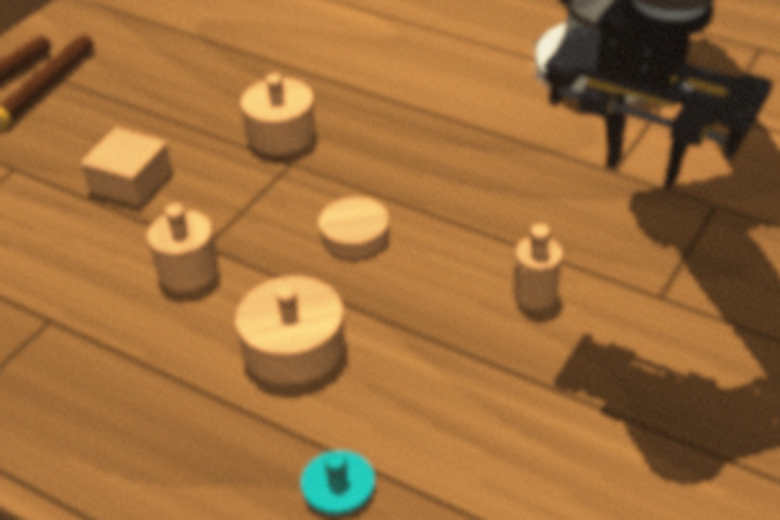

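View pics/side17.png

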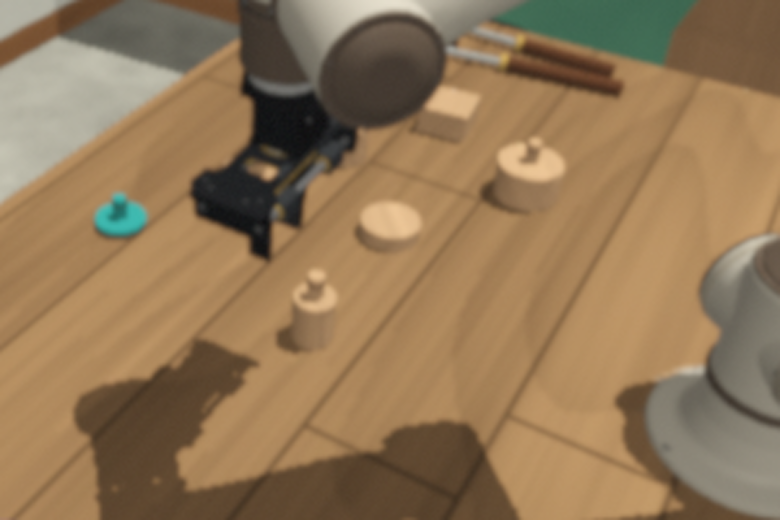

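View pics/wrist17.png

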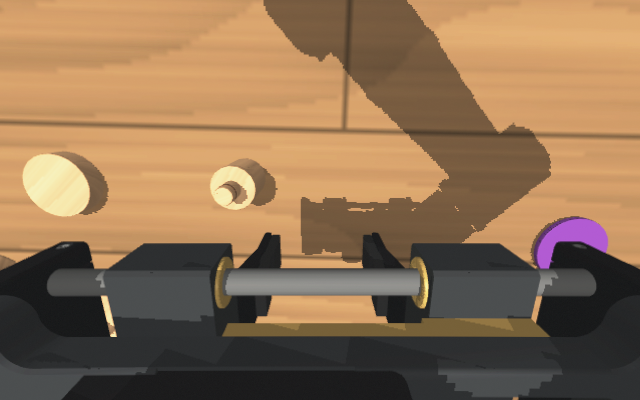

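All four lids are flat on their own pots. In the scene view each one is within about 2.5 mm of its pot's fitted centre, and the blanks and decoys have not moved. The gripper is clear, so I'm handing in.

```bash
python3 -c "
from station import r,sense
print(r.finish_job()); print(sense()['time_s'])"
```

```text
the job is handed in; nothing more can be done
None
the job is handed in; nothing more can be done
```

All four lids are on the pots of their own diameter, and the job was handed in at about 42.6 s of the 107 s allowed. I gripped each lid by its knob and set it down in the order second, largest, third, smallest.

**Last checks:**
- **Seating:** the last scene view shows all four lids sitting flat. I judged this by eye; tilt was not measured.
- **Centring:** in the scene view, each lid's centre was within about 2.5 mm of its pot's fitted centre. The wrist view put the smallest lid within about 1.5 mm of its pot.
- **Untouched items:** the disc blank, the square block and the turquoise and purple decoys look unmoved, and the gripper was empty and clear.

**What disagreed or went wrong:**
- **Side camera:** its fits of the second and largest lids were unreliable at the end because the arm was in the way, so I ignored them. It and the wrist view also differed from the scene view by up to about 4 mm, except at the third pot before placing, where the side view was about 13 mm off because of shadow.
- **Tool tilt:** fast sideways moves built up a tool tilt of up to about 0.08 rad. I slowed down and turned the gripper so the lids stayed level.

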